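Tidy the medicine counting station for the next shift

TASK

Get this counting station ready for the next shift: hang every picking basket by its handle on the rack, one basket per hook; nest the three steel beakers in size order, small inside medium inside large, with the large one standing on the table; and set the tablet screen to 110 degrees open, leaning slightly back, so that it stays there. Leave the bottle, the jar and the carton where they stand.

Things in the scene. Friction and masses are not known exactly. Their poses are not given: they have to be found in the camera images.
- basket0: Small grey picking basket: an open plastic tray 70 mm (x) by 90 mm (y), 45 mm high, origin at the centre of its underside, z up. Stiff hoop handle: uprights at y = -45 and +45 mm carry a straight round steel crossbar along y, 10 mm thick, centre line 105 mm above the underside, 55 mm clear above the rim. 0.12 kg. All baskets are alike; one of the three may be absent.
- basket0_bar (a point): Middle of basket0's handle crossbar (on its centre line); the crossbar runs along this frame's y.
- basket1: Small grey picking basket: an open plastic tray 70 mm (x) by 90 mm (y), 45 mm high, origin at the centre of its underside, z up. Stiff hoop handle: uprights at y = -45 and +45 mm carry a straight round steel crossbar along y, 10 mm thick, centre line 105 mm above the underside, 55 mm clear above the rim. 0.12 kg. All baskets are alike; one of the three may be absent.
- basket1_bar (a point): Middle of basket1's handle crossbar (on its centre line); the crossbar runs along this frame's y.
- basket2: Small grey picking basket: an open plastic tray 70 mm (x) by 90 mm (y), 45 mm high, origin at the centre of its underside, z up. Stiff hoop handle: uprights at y = -45 and +45 mm carry a straight round steel crossbar along y, 10 mm thick, centre line 105 mm above the underside, 55 mm clear above the rim. 0.12 kg. All baskets are alike; one of the three may be absent.
- basket2_bar (a point): Middle of basket2's handle crossbar (on its centre line); the crossbar runs along this frame's y.
- hook0 (a point): The left (as seen from the robot) one of the three rack hooks, 130 mm apart: where the centre line of a crossbar lies when hung. Frame as the rack: hook points to -x, crossbars hang along y, z up. Level seat from 14 mm behind to 14 mm in front of this point; then it turns up to a tip 34 mm in front (-x), its top 13 mm above this point: a crossbar's centre line must pass 18 mm or more above this point to clear it.
- hook1 (a point): The middle one of the three rack hooks, 130 mm apart: where the centre line of a crossbar lies when hung. Frame as the rack: hook points to -x, crossbars hang along y, z up. Level seat from 14 mm behind to 14 mm in front of this point; then it turns up to a tip 34 mm in front (-x), its top 13 mm above this point: a crossbar's centre line must pass 18 mm or more above this point to clear it.
- hook2 (a point): The right (as seen from the robot) one of the three rack hooks, 130 mm apart: where the centre line of a crossbar lies when hung. Frame as the rack: hook points to -x, crossbars hang along y, z up. Level seat from 14 mm behind to 14 mm in front of this point; then it turns up to a tip 34 mm in front (-x), its top 13 mm above this point: a crossbar's centre line must pass 18 mm or more above this point to clear it.
- rack: Fixed hook rack: grey foot 100 by 400 mm, two steel posts 360 mm apart, 16 mm thick crossbar along y, 235 mm high, from which three hooks of 8 mm round bar point to -x (towards the robot), their seats 72 mm in front of it. Origin on the table under the crossbar's middle.
- beaker_large: The large one of three open round plain steel beakers: outside diameter 100 mm at the rim and 94 mm at the bottom, 58 mm high, wall 4 mm, bottom 6 mm thick; origin at the centre of its underside, z up. About 0.15 kg.
- beaker_medium: The medium one of three open round plain steel beakers: outside diameter 64 mm at the rim and 58 mm at the bottom, 68 mm high, wall 4 mm, bottom 6 mm thick; origin at the centre of its underside, z up. About 0.09 kg. When nested in the next larger one its underside stands 6 mm above the other's and its rim stands 16 mm above the other's rim.
- beaker_small: The small one of three open round plain steel beakers: outside diameter 34 mm at the rim and 28 mm at the bottom, 78 mm high, wall 4 mm, bottom 6 mm thick; origin at the centre of its underside, z up. About 0.05 kg. When nested in the next larger one its underside stands 6 mm above the other's and its rim stands 16 mm above the other's rim.
- tablet_stand: Fixed foot of the stock tablet: black plate 130 by 200 mm, 12 mm thick, top level; x points from the user's (robot's) side to the back, y along the hinge, origin on the table.
- screen (a joint): Opening angle of the tablet screen on its stiff friction hinge, rad: 0 = folded flat forward onto its foot, 1.571 (90 degrees) = upright, more = leaning back away from the robot; 110 degrees is 1.92. It stays where it is left (friction 0.4 N m, about 3 N at the top edge). Range 0 to 2.5.
- screen_hinge (a point): Middle of the screen's hinge axis, which runs along this frame's y; x points to the back. The frame is fixed.
- screen_top (a point): Middle of the screen's top edge, 135 mm from the hinge axis; the white tablet is 210 mm wide and 10 mm thick and this point lies mid-thickness. This frame's -x runs from the hinge to the top edge; its y along the edge; its z is the normal of the back (pointing away from the user when upright).
- syrup_bottle: Bystander: brown bottle, 56 mm across, 140 mm high; origin at its underside.
- pill_jar: Bystander: white jar, 60 mm across, 85 mm high; origin at its underside.
- carton: Bystander: paper medicine carton 55 by 110 by 50 mm; origin at its underside.
Mind the look-alikes: they are no part of the job. Leave any blue or orange look-alike of the beaker_small alone. Leave any yellow look-alike of the basket0 alone.

How it is judged:
At the end, for the whole second after the job is handed in: Each basket hangs still and level (within 20 degrees) on its own hook, crossbar middle within 30 mm of the seat point and at most 13 mm above it; small beaker seated upright in medium, medium in large, large standing on the table; screen 110 degrees open within 5.7 degrees (1.82 to 2.02 rad), still (((distance between basket0_bar and hook0 below 0.03 m and z of basket0_bar in the frame of hook0 between -0.015 and 0.013 m) or (distance between basket0_bar and hook1 below 0.03 m and z of basket0_bar in the frame of hook1 between -0.015 and 0.013 m) or (distance between basket0_bar and hook2 below 0.03 m and z of basket0_bar in the frame of hook2 between -0.015 and 0.013 m)) and angle between each of basket0, basket1, basket2's own z axis and vertical below 0.35 rad and linear speed of each of basket0, basket1, basket2 below 0.1 m/s and ((distance between basket1_bar and hook0 below 0.03 m and z of basket1_bar in the frame of hook0 between -0.015 and 0.013 m) or (distance between basket1_bar and hook1 below 0.03 m and z of basket1_bar in the frame of hook1 between -0.015 and 0.013 m) or (distance between basket1_bar and hook2 below 0.03 m and z of basket1_bar in the frame of hook2 between -0.015 and 0.013 m)) and ((distance between basket2_bar and hook0 below 0.03 m and z of basket2_bar in the frame of hook0 between -0.015 and 0.013 m) or (distance between basket2_bar and hook1 below 0.03 m and z of basket2_bar in the frame of hook1 between -0.015 and 0.013 m) or (distance between basket2_bar and hook2 below 0.03 m and z of basket2_bar in the frame of hook2 between -0.015 and 0.013 m)) and distance between each of basket1_bar, basket2_bar and basket0_bar above 0.07 m and distance between basket2_bar and basket1_bar above 0.07 m and horizontal distance between beaker_medium and beaker_large below 0.02 m and z of beaker_medium in the frame of beaker_large between 0.002 and 0.011 m and angle between each of beaker_medium, beaker_small's own z axis and vertical below 0.12 rad and linear speed of each of beaker_medium, beaker_small, beaker_large below 0.03 m/s and horizontal distance between beaker_small and beaker_medium below 0.018 m and z of beaker_small in the frame of beaker_medium between 0.002 and 0.011 m and height (world z) of beaker_large between -0.006 and 0.006 m and angle between beaker_large's own z axis and vertical below 0.08 rad and value of joint screen between 1.82 and 2.02 rad and velocity of joint screen between -0.02 and 0.02 rad/s); the robot touches nothing.
It fails at once if the syrup bottle is pushed aside (more than 4 cm) or knocked over (distance of syrup_bottle from where it was at the start of the episode above 0.04 m or angle between syrup_bottle's own z axis and vertical above 0.6 rad).
It fails at once if the pill jar is pushed aside (more than 4 cm) or knocked over (distance of pill_jar from where it was at the start of the episode above 0.04 m or angle between pill_jar's own z axis and vertical above 0.6 rad).
It fails at once if the carton is pushed aside (more than 4 cm) or knocked over (distance of carton from where it was at the start of the episode above 0.04 m or angle between carton's own z axis and vertical above 0.6 rad).
Of basket0, basket1, basket2 only 2 to 3 are there at a start; the rules pass over those that are not, and their reading is None.
At some moment in a run one of beaker_large, beaker_medium may be knocked a few centimetres aside while the robot is not near it.
It also fails if it takes over 210 s, if anything falls off the work surface, if the arm or the gripper's body presses on something with over 40 N, if the wrist force passes 120 N, or if a joint passes its speed limit or range.

ROBOT

A 7-joint arm with a two-finger parallel gripper is mounted at the origin on the work surface. World frame = base frame: x ahead of the robot, y to its left, z up, the work surface at z = 0. Lengths are in m, angles in rad, forces in N, time in s.
With the tool pointing down it reaches from about 0.425 to 0.925 m from the base axis. Payload 6.8 kg.
Tool frame: the origin (TCP) lies between the finger pads; the fingertips stand 11 mm ahead of it and the grasp point (between the pads) lies 8 mm behind it; z points along the fingers, y is the line along which they close (so a half turn about z gives the same grasp; the last joint's range is limited). The gripper opens to 85 mm and grips with 20 to 120 N. Pads are 22 mm wide; open, the fingers measure 114 mm over their backs; the gripper's body (76 mm by 85 mm) begins 54 mm behind the grasp point. The pads swing forward as they close: fully open they stand 13 mm farther back than shut.
Start: joints at [1.116, 0.477, 0.022, 1.555, -0.011, 1.109, -0.083], TCP at [0.229, -0.635, 0.242] pointing down, gripper open.
Joint ranges: [-2.96, 2.96], [-0.34, 2.1], [-1.41, 1.46], [0.24, 2.44], [-1.37, 4.51], [0.17, 1.92], [-2.96, 2.96]. Speed limits (rad/s): [2.39, 2.39, 3.14, 3.14, 3.14, 3.14, 3.14].

INTERFACE

Orientations are given as a rotation vector (axis times angle).
In Python, from bench import r gives the robot as it stands.
- The arm moves only by the tool send_rows, never from a script. Its argument "deltas" is a list of rows, each an object of numbers: "dx", "dy", "dz": the shift along the world's x, y, z in mm; "rx", "ry", "rz": the turn, a rotation vector about the world's x, y, z in degrees. A call has 1 to 5 rows; each row is the pose to reach, as a shift and turn from the pose commanded when the call began; what a row does not reach only later rows make up. A row lasts 1/12 s, in which the tool goes at most 41.7 mm and 7.16 degrees, less where a joint would pass 70% of its speed; a pose out of reach is approached as far as the arm can. A call with a gripper value outside its range is refused whole. "jaw" is the finger opening in mm, from 0 to 85.4, set as the call begins (left out, the last holds). The fingers move at their own pace and stop on an object; "newtons" is the grip in N (left out, the last holds). Time passes only in rows, so rows that repeat a pose let the fingers close. It gives the time, the measured TCP pose, the force, the opening and the grip force at its end, in the units of the state.
- r.get_obs(): the state, without advancing time (a new reading comes with each control period).
- r.grab_frame(name): name is "scene" or "side" or "wrist"; returns a dict with "frame" (400x640x3 uint8, blue, green, red), "z_map" (400x640 float32, m along the optical axis (not along the pixel's ray), 0 where there is no reading), "vertical_fov" (degrees; the focal length in pixels is half the picture's height over the tangent of half this angle, whatever the lens; pixels are square), "cx", "cy" (the principal point, pixels), "xyz" and "orientation" of the camera in the world. Camera axes: x right, y down, z forward; pixel columns grow to the right and rows downward; lengths in m; the calibration is good to about 2 mm. A picture is of the moment at which its call begins.
- r.hand_in(): hands the job in; it is judged then, once.
The state is a dict: "clock": time; "joints": joint angles; "qvel": joint speeds; "tau": joint torques, N m; "tcp_pos": TCP position; "orientation": TCP orientation; "contact_force": force on the tool from outside, world axes, zero at the start; "moment": the same for the moment, N m; "grip_width": finger opening in m; "gripper_force": force on a finger pad.
Only numpy, scipy, OpenCV 4.12 (cv2) and the standard library are available. Lean on these libraries where they do the work, as an engineer would, in place of code of your own. Each camera call takes 0.05 s, during which the arm holds its last target. There are 200 camera calls.

## Working session

There is one attempt and no reset: what is moved stays moved. The work goes in short steps, Python scripts to look and compute and a tool call to move; the robot and the scene stay as the last step left them, time stands still between calls to the robot, and variables do not carry over. Pictures are saved under pics/ and viewed, at most 14 in all, crops included, and the job is handed in when it is done.

Besides the shell and the picture viewer there is one more tool, called after "Emit:" as name(argument=value, ...), one argument or row to a line, values as JSON. send_rows: Moves the arm, as the interface text tells. Its arguments: {"type":"object","properties":{"deltas":{"type":"array","items":{"type":"object","properties":{"dx":{"type":"number"},"dy":{"type":"number"},"dz":{"type":"number"},"rx":{"type":"number"},"ry":{"type":"number"},"rz":{"type":"number"}}}},"jaw":{"type":"number"},"newtons":{"type":"number"}},"required":["deltas"]}

```bash
mkdir -p pics
cat > h.py <<'E'
import numpy as np, cv2
from scipy.spatial.transform import Rotation as R
from bench import r
def grab(n):
    f=r.grab_frame(n); np.savez('last_%s.npz'%n,**{k:np.array(v) for k,v in f.items()}); return f
def load(n):
    return dict(np.load('last_%s.npz'%n))
def cloud(f):
    h,w=f['z_map'].shape; fl=h/2/np.tan(np.radians(float(f['vertical_fov']))/2)
    u,v=np.meshgrid(np.arange(w),np.arange(h)); z=f['z_map']
    P=np.stack([(u-float(f['cx']))/fl*z,(v-float(f['cy']))/fl*z,z],-1)
    o=np.array(f['orientation']); Rm=o if o.shape==(3,3) else R.from_rotvec(o).as_matrix()
    P=P@Rm.T+np.array(f['xyz']); P[z==0]=np.nan
    return P
E
python3 - <<'E'
from h import *
for n in ['scene','side','wrist']:
    f=grab(n); cv2.imwrite('pics/%s0.png'%n,f['frame']); print(n,f['xyz'],f['orientation'],f['vertical_fov'],f['cx'],f['cy'],(f['z_map']>0).mean())
print(r.get_obs())
E
```

```text
scene [ 0.91349926 -0.51578877  0.74612255] [-2.19778455 -0.7341808   0.327963  ] 57.58925941004913 320.3519784659309 207.45592437874777 0.9960078125
side [0.01753379 0.80685119 0.86889824] [-0.67905265  2.52413432 -1.23917035] 45.06132475224011 319.52760622070355 204.9599072119756 0.99595703125
wrist [ 0.29386332 -0.61121461  0.37289384] [ 2.37903521 -1.67070185 -0.23421322] 66.97011766053735 315.42044072421794 200.85837802293355 0.99602734375
{'clock': 0.15, 'joints': array([ 1.1159416 ,  0.47763684,  0.02235682,  1.55619911, -0.01152521,
        1.1093448 , -0.08308062]), 'qvel': array([ 0.00030117, -0.00431584, -0.00132344, -0.00372708, -0.00074065,
        0.0007697 , -0.00113706]), 'tau': array([ 2.85866423e-03, -5.96924579e+01,  1.61005206e+00, -2.81489915e+01,
        1.25802020e-02,  6.61986604e-03,  2.01842204e-05]), 'tcp_pos': array([ 0.22924081, -0.63440527,  0.24154206]), 'orientation': array([-3.09308868e+00, -5.41737710e-01,  5.26908465e-04]), 'contact_force': array([ 0.45161527,  0.50599102, -0.9079338 ]), 'moment': array([-0.00390755,  0.05536058,  0.01503422]), 'gripper_force': 0.0, 'grip_width': 0.08561427308702485}
```

View pics/scene0.png

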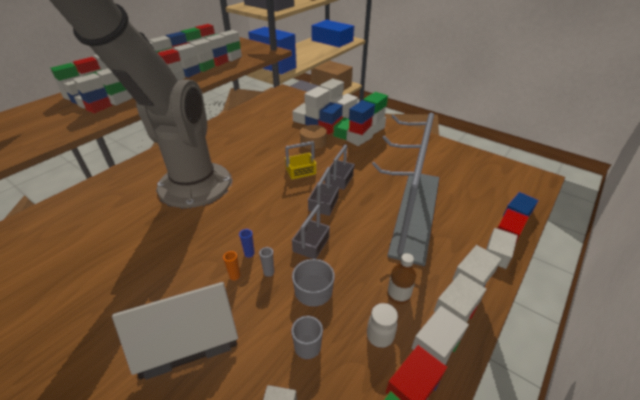

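View pics/side0.png

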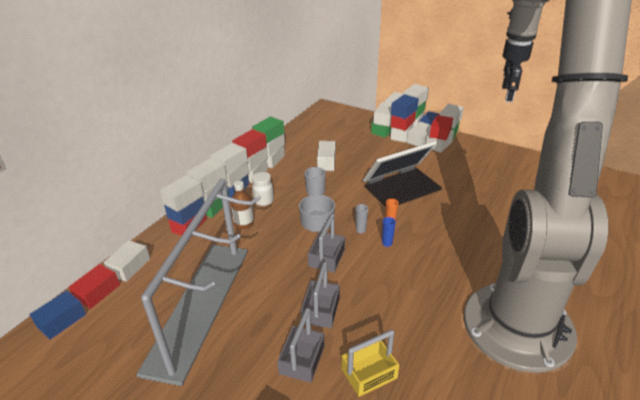

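The scene view shows three grey baskets at (342,175), (323,195) and (311,238). The large beaker is at (313,283), the medium at (307,337) and the small grey one at (267,262). Look-alikes for the small beaker are blue (247,243) and orange (232,266). The look-alike basket is yellow (301,165). The rack is on the right at (415,200), and the screen at (175,330) is folded forward of upright. I'll choose the grey ones. Next I'll build a merged top-down map.

```bash
cat > top.py <<'E'
from h import *
x0,y0,s=0.2,-0.72,0.002; H,W=600,460   # rows: y up , cols:x
P=[];C=[]
for n in ['scene','side']:
    f=load(n); p=cloud(f).reshape(-1,3); c=f['frame'].reshape(-1,3)
    ok=np.isfinite(p[:,0])&(p[:,2]<0.32)&(p[:,2]>-.02); P.append(p[ok]);C.append(c[ok])
P=np.concatenate(P);C=np.concatenate(C); o=np.argsort(P[:,2]);P=P[o];C=C[o]
im=np.zeros((H,W,3),np.uint8); hm=np.zeros((H,W))
i=((P[:,0]-x0)/s).astype(int); j=H-1-((P[:,1]-y0)/s).astype(int)
ok=(i>=0)&(i<W)&(j>=0)&(j<H)
im[j[ok],i[ok]]=C[ok]; hm[j[ok],i[ok]]=P[ok,2]
if __name__=='__main__':
    for k in range(0,W,50): cv2.putText(im,'%.1f'%(x0+k*s),(k,10),0,.3,(255,255,255)); cv2.line(im,(k,0),(k,H),(255,255,0),1) if k%50==0 else 0
    for k in range(0,H,50): cv2.line(im,(0,H-1-k),(W,H-1-k),(255,255,0),1); cv2.putText(im,'%.2f'%(y0+k*s),(0,H-2-k),0,.3,(255,255,255))
    cv2.imwrite('pics/top0.png',im)
E
python3 top.py
python3 - <<'E'
from h import *
# table plane check and object stats per pixel regions
for n,pts in [('scene',dict(b0=(342,150),b1=(323,195),table=(200,240),rackbar=(428,150)))]:
    f=load(n);p=cloud(f)
    for k,(u,v) in pts.items(): print(k,p[v,u])
E
```

```text
b0 [0.37095455 0.32531792 0.10987955]
b1 [0.38124893 0.21021646 0.00341253]
table [ 0.22098763 -0.1537029  -0.00036949]
rackbar [ 0.53527168  0.66898066 -0.00172332]
```

View pics/top0.png

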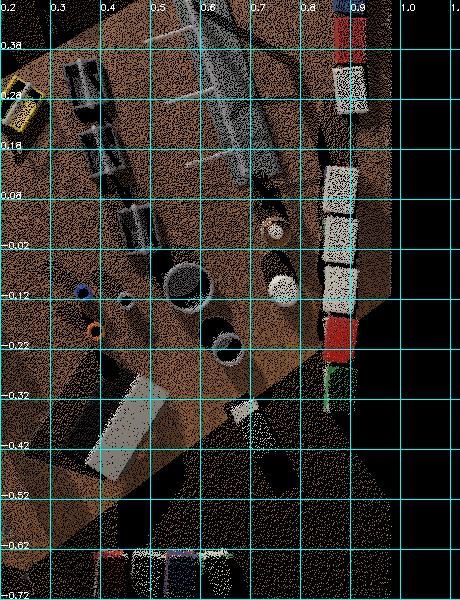

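The top-down map shows everything separately: three grey baskets, the rack angled slightly, beakers, and the tablet at lower left. Next: precise fits.

```bash
cat > fit.py <<'E'
from top import *
def box(xa,xb,ya,yb,za,zb):
    m=(P[:,0]>xa)&(P[:,0]<xb)&(P[:,1]>ya)&(P[:,1]<yb)&(P[:,2]>za)&(P[:,2]<zb); return P[m],C[m]
def line(q):
    c=q.mean(0); d=np.linalg.svd(q-c,full_matrices=False)[2][0]; t=(q-c)@d
    lo,hi=np.percentile(t,[1,99]); return c+d*(lo+hi)/2, np.degrees(np.arctan2(d[1],d[0]))%180, hi-lo
def circ(q):
    c,rad=cv2.minEnclosingCircle(q[:,:2].astype(np.float32)); return c,rad,q[:,2].max()
if __name__=='__main__':
    for n,b in dict(B0=(.31,.42,.24,.38),B1=(.34,.45,.12,.26),B2=(.42,.54,-.03,.11)).items():
        q,_=box(*b,.095,.115); c,a,L=line(q); print(n,c.round(4),'ang %.1f L %.3f n%d'%(a,L,len(q)))
    for n,b in dict(L=(.52,.64,-.16,-.04),M=(.6,.71,-.26,-.18),S=(.41,.48,-.16,-.09)).items():
        zt={'L':.058,'M':.068,'S':.078}[n]; q,_=box(*b,zt-.006,zt+.006); print(n,circ(q),len(q))
    q,_=box(.5,.72,.14,.5,.2,.26); 
    q2=q[q[:,2]>.222]; c,a,L=line(q2); print('rackbar',c.round(4),a,L,len(q2))
    for n,b in dict(h2=(.46,.64,.14,.20),h1=(.46,.6,.255,.315),h0=(.44,.56,.37,.44)).items():
        q,_=box(*b,.1,.3); c,a,L=line(q[:,:3]); i=np.argsort(q[:,0]); print(n,c.round(4),a,L,len(q)); 
        for k in np.array_split(q[i],8): print('   ',np.median(k,0).round(4),k[:,2].max().round(4))
    q,cc=box(.3,.6,-.5,-.24,.015,.2); w=cc.min(1)>120
    q=q[w]; c=q.mean(0); _,_,V=np.linalg.svd(q-c,full_matrices=False); print('screen c',c,'n',V[2],len(q)); print(q.min(0),q.max(0), V[0])
    for zz in np.arange(.02,.18,.02):
        k=q[abs(q[:,2]-zz)<.004]
        if len(k)>5:print(zz,line(k))
E
python3 fit.py
```

```text
B0 [0.3699 0.3126 0.1078] ang 103.7 L 0.100 n308
B1 [0.4039 0.1783 0.1076] ang 108.2 L 0.099 n259
B2 [0.479  0.0211 0.1074] ang 102.3 L 0.099 n254
L ((0.5770254731178284, -0.09608252346515656), 0.05250922963023186, np.float64(0.06174352099466274)) 488
M ((0.656578004360199, -0.21606312692165375), 0.035464607179164886, np.float64(0.07218287784751254)) 351
S ((0.4518049359321594, -0.12020052969455719), 0.019289962947368622, np.float64(0.08172662534367936)) 144
rackbar [0.6115 0.3078 0.2368] 106.51033889724893 0.3542490170400675 2555
h2 [0.6054 0.1583 0.2296] 18.224350784605775 0.07139164570189069 221
    [0.5768 0.1502 0.2413] 0.2459
    [0.5842 0.1524 0.235 ] 0.2439
    [0.5915 0.1526 0.2293] 0.2358
    [0.6002 0.1568 0.2264] 0.2291
    [0.6103 0.1597 0.2256] 0.2283
    [0.6194 0.1625 0.2247] 0.2279
    [0.627  0.1658 0.227 ] 0.2328
    [0.6369 0.1688 0.2296] 0.2346
h1 [0.5642 0.2821 0.2297] 17.983783851045132 0.07289807704509592 228
    [0.5352 0.2732 0.2413] 0.2449
    [0.5429 0.275  0.2344] 0.2436
    [0.552  0.2784 0.2268] 0.2363
    [0.5613 0.2819 0.2259] 0.2294
    [0.5702 0.284
[... 701 characters left out ...]
  0.04008772]), np.float64(58.0423910405986), np.float64(0.18926164817949465))
0.06 (array([ 0.51386518, -0.29708108,  0.06024642]), np.float64(24.680663596101425), np.float64(0.012079836897855347))
0.08 (array([ 0.45546556, -0.36394936,  0.0808916 ]), np.float64(56.28983905711138), np.float64(0.18415405084126169))
0.1 (array([ 0.49122528, -0.28389603,  0.10134683]), np.float64(48.4282202753657), np.float64(0.014527587183480184))
0.12000000000000001 (array([ 0.43120849, -0.35845543,  0.12112965]), np.float64(57.313222100988426), np.float64(0.20296519071307495))
0.13999999999999999 (array([ 0.42793287, -0.35844023,  0.13829209]), np.float64(58.41623978822332), np.float64(0.20229755624926482))
```

Emit:
send_rows(
  deltas=[
    {"dx": 16, "dy": 38, "rz": 7},
    {"dx": 32, "dy": 76, "rz": 14},
    {"dx": 48, "dy": 114, "rz": 21},
    {"dx": 64, "dy": 152, "rz": 28},
    {"dx": 80, "dy": 190, "rz": 35},
  ],
  jaw=0,
  newtons=40,
)

```text
$.deltas[0]: bad value
```

Emit:
send_rows(
  deltas=[
    {"dx": 16, "dy": 38, "rz": 2.7},
    {"dx": 32, "dy": 76, "rz": 2.7},
    {"dx": 48, "dy": 114, "rz": 2.7},
    {"dx": 53, "dy": 129, "rz": 2.7},
    {"dx": 53, "dy": 129, "rz": 2.7},
  ],
)

```text
$.deltas[0]: bad value
```

Emit:
send_rows(
  deltas=[
    {"dx": 16, "dy": 38, "dz": 0, "rx": 0, "ry": 0, "rz": 7},
    {"dx": 32, "dy": 76, "dz": 0, "rx": 0, "ry": 0, "rz": 14},
    {"dx": 48, "dy": 114, "dz": 0, "rx": 0, "ry": 0, "rz": 21},
    {"dx": 64, "dy": 152, "dz": 0, "rx": 0, "ry": 0, "rz": 28},
    {"dx": 80, "dy": 190, "dz": 0, "rx": 0, "ry": 0, "rz": 35},
  ],
  jaw=0,
  newtons=40,
)

```text
clock: 0.57
tcp_pos: [0.3097, -0.4428, 0.2421]
orientation: [-2.784, -1.455, 0.0]
contact_force: [0.7, -0.6, 1.2]
grip_width: 0.0256
gripper_force: 0.0
```

Emit:
send_rows(
  deltas=[
    {"dx": 17, "dy": 41, "dz": 0, "rx": 0, "ry": 0, "rz": 2.5},
    {"dx": 34, "dy": 82, "dz": 0, "rx": 0, "ry": 0, "rz": 2.5},
    {"dx": 52, "dy": 126, "dz": 0, "rx": 0, "ry": 0, "rz": 2.5},
    {"dx": 52, "dy": 126, "dz": -40, "rx": 0, "ry": 0, "rz": 2.5},
    {"dx": 52, "dy": 126, "dz": -80, "rx": 0, "ry": 0, "rz": 2.5},
  ],
)

```text
clock: 0.98
tcp_pos: [0.3652, -0.3161, 0.1639]
orientation: [2.746, 1.514, 0.006]
contact_force: [-0.7, -1.1, -0.4]
grip_width: -0.0001
gripper_force: 0.0
```

Emit:
send_rows(
  deltas=[
    {"dx": 0, "dy": 0, "dz": -36, "rx": 0, "ry": 0, "rz": 0},
    {"dx": 20, "dy": -13, "dz": -36, "rx": 0, "ry": 0, "rz": 0},
    {"dx": 30, "dy": -19, "dz": -36, "rx": 0, "ry": 0, "rz": 0},
    {"dx": 40, "dy": -25, "dz": -36, "rx": 0, "ry": 0, "rz": 0},
    {"dx": 50, "dy": -32, "dz": -36, "rx": 0, "ry": 0, "rz": 0},
  ],
)

```text
clock: 1.4
tcp_pos: [0.4111, -0.3503, 0.1257]
orientation: [-2.753, -1.507, 0.002]
contact_force: [-7.9, 6.5, 8.6]
grip_width: -0.0003
gripper_force: 5.3
```

Emit:
send_rows(
  deltas=[
    {"dx": 10, "dy": -6, "dz": 0, "rx": 0, "ry": 0, "rz": 0},
    {"dx": 20, "dy": -13, "dz": 0, "rx": 0, "ry": 0, "rz": 0},
    {"dx": 30, "dy": -19, "dz": 0, "rx": 0, "ry": 0, "rz": 0},
    {"dx": 40, "dy": -25, "dz": 0, "rx": 0, "ry": 0, "rz": 0},
    {"dx": 40, "dy": -25, "dz": 0, "rx": 0, "ry": 0, "rz": 0},
  ],
)

```text
clock: 1.82
tcp_pos: [0.4542, -0.378, 0.1287]
orientation: [2.752, 1.505, 0.003]
contact_force: [0.1, -1.2, 11.6]
grip_width: 0.0001
gripper_force: 8.3
```

```bash
cat > scr.py <<'E'
import sys
from h import *
f=grab('scene'); grab('side')
from fit import *
q,cc=box(.3,.66,-.55,-.2,.03,.2); w=(cc.min(1)>120)&(cc.max(1)-cc.min(1)<25); q=q[w]
rng=np.random.default_rng(0);best=None
for _ in range(500):
    a=q[rng.choice(len(q),3,False)]; n=np.cross(a[1]-a[0],a[2]-a[0]); n/=np.linalg.norm(n)+1e-12
    m=abs((q-a[0])@n)<.003
    if best is None or m.sum()>best.sum(): best=m
q=q[best]; c=q.mean(0); n=np.linalg.svd(q-c,full_matrices=False)[2][2]; n*=np.sign(n[0])
print('n',n.round(3),'open deg',90-np.degrees(np.arcsin(n[2])),len(q),'zmax',q[:,2].max(),'yaw',np.degrees(np.arctan2(n[1],n[0])))
E
python3 scr.py; python3 -c "
from h import *
f=load('scene');cv2.imwrite('pics/s1.png',cv2.resize(f['frame'][150:400,0:400],(800,500)))"
```

```text
n [ 0.851 -0.52   0.077] open deg 85.61093453525304 573 zmax 0.16056693413216905 yaw -31.45071259287241
```

View pics/s1.png

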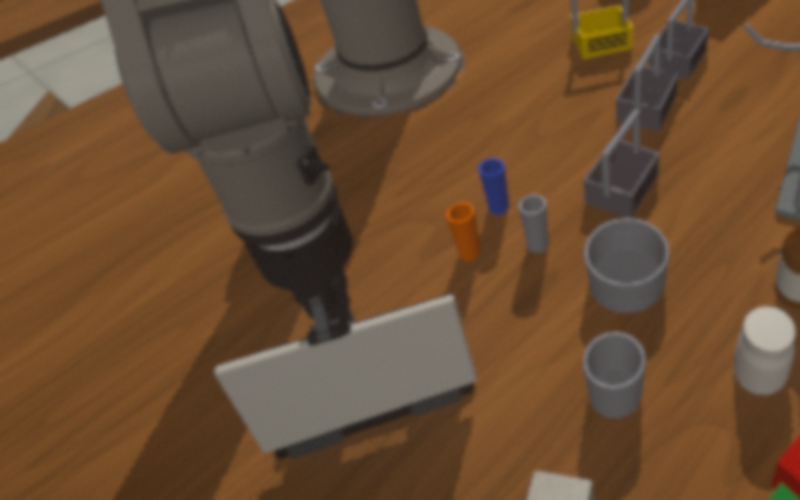

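The crop shows the closed finger behind the screen's top edge at (335,320). The screen is about 86° open and the push is working.

Emit:
send_rows(
  deltas=[
    {"dx": 8, "dy": -5, "dz": -3, "rx": 0, "ry": 0, "rz": 0},
    {"dx": 16, "dy": -10, "dz": -3, "rx": 0, "ry": 0, "rz": 0},
    {"dx": 24, "dy": -15, "dz": -3, "rx": 0, "ry": 0, "rz": 0},
    {"dx": 33, "dy": -21, "dz": -3, "rx": 0, "ry": 0, "rz": 0},
    {"dx": 33, "dy": -21, "dz": -3, "rx": 0, "ry": 0, "rz": 0},
  ],
)

```text
clock: 2.33
tcp_pos: [0.4861, -0.3977, 0.1241]
orientation: [2.754, 1.507, 0.002]
contact_force: [-0.3, -0.6, -0.5]
grip_width: 0.0002
gripper_force: 0.0
```

```bash
python3 scr.py
```

```text
n [ 0.822 -0.505 -0.266] open deg 105.39967661286062 726 zmax 0.15654825879407863 yaw -31.553549570257562
```

Emit:
send_rows(
  deltas=[
    {"dx": 4, "dy": -2, "dz": 0, "rx": 0, "ry": 0, "rz": 0},
    {"dx": 7, "dy": -5, "dz": 0, "rx": 0, "ry": 0, "rz": 0},
    {"dx": 7, "dy": -5, "dz": 0, "rx": 0, "ry": 0, "rz": 0},
  ],
)

```text
clock: 2.68
tcp_pos: [0.4911, -0.4014, 0.1226]
orientation: [-2.754, -1.507, 0.001]
contact_force: [-1.1, 0.8, -0.8]
grip_width: 0.0001
gripper_force: 0.7
```

```bash
python3 scr.py
```

```text
n [ 0.811 -0.496 -0.311] open deg 108.09808026146223 726 zmax 0.15461562074614676 yaw -31.431932615424216
```

Emit:
send_rows(
  deltas=[
    {"dx": 3, "dy": -2, "dz": 0, "rx": 0, "ry": 0, "rz": 0},
    {"dx": 3, "dy": -2, "dz": 0, "rx": 0, "ry": 0, "rz": 0},
    {"dx": -20, "dy": 13, "dz": 0, "rx": 0, "ry": 0, "rz": 0},
    {"dx": -47, "dy": 30, "dz": 0, "rx": 0, "ry": 0, "rz": 0},
    {"dx": -47, "dy": 30, "dz": 40, "rx": 0, "ry": 0, "rz": 0},
  ],
)

```text
clock: 3.2
tcp_pos: [0.4312, -0.3636, 0.1531]
orientation: [-2.735, -1.497, 0.02]
contact_force: [-2.6, 1.6, -3.1]
grip_width: -0.0
gripper_force: 0.0
```

Emit:
send_rows(
  deltas=[
    {"dx": 0, "dy": 0, "dz": 40, "rx": 0, "ry": 0, "rz": 0},
    {"dx": 0, "dy": 0, "dz": 80, "rx": 0, "ry": 0, "rz": 0},
    {"dx": 12, "dy": 37, "dz": 90, "rx": 0, "ry": 0, "rz": 6},
    {"dx": 24, "dy": 74, "dz": 90, "rx": 0, "ry": 0, "rz": 12},
    {"dx": 36, "dy": 111, "dz": 90, "rx": 0, "ry": 0, "rz": 18},
  ],
  jaw=45,
)

```text
clock: 3.62
tcp_pos: [0.4822, -0.2608, 0.2557]
orientation: [2.479, 1.92, 0.004]
contact_force: [0.1, 0.4, -1.6]
grip_width: 0.0452
gripper_force: 0.0
```

Emit:
send_rows(
  deltas=[
    {"dx": 12, "dy": 37, "dz": 0, "rx": 0, "ry": 0, "rz": 6},
    {"dx": 24, "dy": 74, "dz": 0, "rx": 0, "ry": 0, "rz": 12},
    {"dx": 36, "dy": 111, "dz": 0, "rx": 0, "ry": 0, "rz": 18},
    {"dx": 48, "dy": 148, "dz": 0, "rx": 0, "ry": 0, "rz": 23},
    {"dx": 60, "dy": 185, "dz": 0, "rx": 0, "ry": 0, "rz": 28},
  ],
)

```text
clock: 4.03
tcp_pos: [0.5418, -0.0743, 0.2543]
orientation: [1.941, 2.466, 0.003]
contact_force: [0.6, 0.7, 0.8]
grip_width: 0.0452
gripper_force: 0.0
```

```bash
python3 scr.py; python3 -c "
from h import *
o=r.get_obs();print(o['joints'].round(3),o['tcp_pos'],o['orientation'])"; python3 fit.py | grep -E '^[BLMS]'
```

```text
n [ 0.803 -0.488 -0.342] open deg 110.02503424483118 923 zmax 0.15354768412295627 yaw -31.276373376225298
[ 0.463  0.302 -0.547  1.822  0.174  1.06   0.098] [ 0.54314154 -0.06779079  0.25470849] [1.93057381 2.47629791 0.00949576]
B0 [0.3697 0.3134 0.1078] ang 103.9 L 0.099 n309
B1 [0.4018 0.1815 0.1081] ang 107.9 L 0.096 n196
B2 [0.4788 0.021  0.1075] ang 102.8 L 0.100 n229
L ((0.5761946439743042, -0.0966763123869896), 0.05241375416517258, np.float64(0.063362756235955)) 486
M ((0.655444860458374, -0.21626488864421844), 0.03580962494015694, np.float64(0.07321265851917813)) 346
S ((0.4518595337867737, -0.12148730456829071), 0.018398050218820572, np.float64(0.08143254545765166)) 148
```

Emit:
send_rows(
  deltas=[
    {"dx": -8, "dy": 36, "dz": 0, "rx": 0, "ry": 0, "rz": 0},
    {"dx": -20, "dy": 74, "dz": 0, "rx": 0, "ry": 0, "rz": 0},
    {"dx": -34, "dy": 111, "dz": 0, "rx": 0, "ry": 0, "rz": 0},
    {"dx": -50, "dy": 148, "dz": 0, "rx": 0, "ry": 0, "rz": 0},
    {"dx": -66, "dy": 185, "dz": 0, "rx": 0, "ry": 0, "rz": 0},
  ],
)

```text
clock: 4.55
tcp_pos: [0.4746, 0.1105, 0.254]
orientation: [1.948, 2.462, 0.003]
contact_force: [0.5, 0.5, 0.3]
grip_width: 0.0454
gripper_force: 0.0
```

Emit:
send_rows(
  deltas=[
    {"dx": -18, "dy": 36, "dz": 0, "rx": 0, "ry": 0, "rz": 0},
    {"dx": -36, "dy": 72, "dz": 0, "rx": 0, "ry": 0, "rz": 0},
    {"dx": -54, "dy": 108, "dz": 0, "rx": 0, "ry": 0, "rz": 0},
    {"dx": -72, "dy": 144, "dz": 0, "rx": 0, "ry": 0, "rz": 0},
    {"dx": -90, "dy": 180, "dz": 0, "rx": 0, "ry": 0, "rz": 0},
  ],
)

```text
clock: 4.97
tcp_pos: [0.3844, 0.2908, 0.2542]
orientation: [1.949, 2.462, 0.005]
contact_force: [1.2, 0.1, 0.1]
grip_width: 0.0451
gripper_force: 0.0
```

Emit:
send_rows(
  deltas=[
    {"dx": -22, "dy": 37, "dz": 0, "rx": 0, "ry": 0, "rz": 0},
    {"dx": -22, "dy": 37, "dz": 0, "rx": 0, "ry": 0, "rz": 0},
  ],
)

```text
clock: 5.13
tcp_pos: [0.358, 0.334, 0.255]
orientation: [-1.933, -2.472, -0.009]
contact_force: [-1.3, -0.2, 0.0]
grip_width: 0.0448
gripper_force: 0.0
```

```bash
python3 -c "
from h import *
o=r.get_obs();print(o['joints'].round(3),o['tcp_pos'],o['orientation'])"
```

```text
[-0.166  0.244 -0.812  1.934  0.201  1.041 -0.821] [0.35804245 0.33399796 0.25495132] [-1.93326447 -2.47201589 -0.00933694]
```

Emit:
send_rows(
  deltas=[
    {"dx": 5, "dy": 0, "dz": -30, "rx": 0, "ry": 0, "rz": 0},
    {"dx": 5, "dy": 0, "dz": -70, "rx": 0, "ry": 0, "rz": 0},
    {"dx": 5, "dy": 0, "dz": -110, "rx": 0, "ry": 0, "rz": 0},
    {"dx": 5, "dy": 0, "dz": -140, "rx": 0, "ry": 0, "rz": 0},
    {"dx": 5, "dy": 0, "dz": -157, "rx": 0, "ry": 0, "rz": 0},
  ],
)

```text
clock: 5.55
tcp_pos: [0.3672, 0.3247, 0.0933]
orientation: [-1.948, -2.463, 0.004]
contact_force: [0.6, -0.6, 0.4]
grip_width: 0.0448
gripper_force: 0.0
```

Emit:
send_rows(
  deltas=[
    {"dx": 0, "dy": 0, "dz": 0, "rx": 0, "ry": 0, "rz": 0},
    {"dx": 0, "dy": 0, "dz": 0, "rx": 0, "ry": 0, "rz": 0},
  ],
)

```text
clock: 5.72
tcp_pos: [0.3679, 0.3262, 0.0963]
orientation: [-1.948, -2.464, 0.0]
contact_force: [-0.4, -0.2, 0.6]
grip_width: 0.0449
gripper_force: 0.0
```

```bash
python3 -c "
from h import *
f=grab('wrist');cv2.imwrite('pics/w1.png',f['frame'])"
```

```text
(no output)
```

View pics/w1.png

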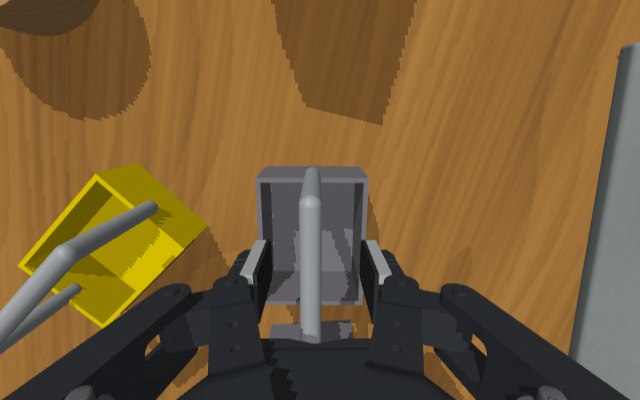

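The wrist view confirms the grey basket's bar centred between the pads at (313,250), with the yellow one well to the left at (110,250). I'll shift along the bar and grip.

Emit:
send_rows(
  deltas=[
    {"dx": -2, "dy": 9, "dz": 0, "rx": 0, "ry": 0, "rz": 0},
    {"dx": -2, "dy": 9, "dz": 0, "rx": 0, "ry": 0, "rz": 0},
  ],
)

```text
clock: 5.93
tcp_pos: [0.3662, 0.3381, 0.0983]
orientation: [-1.947, -2.465, -0.008]
contact_force: [0.2, 1.2, 0.4]
grip_width: 0.0448
gripper_force: 0.0
```

Emit:
send_rows(
  deltas=[
    {"dx": 0, "dy": 0, "dz": 0, "rx": 0, "ry": 0, "rz": 0},
    {"dx": 0, "dy": 0, "dz": 0, "rx": 0, "ry": 0, "rz": 0},
    {"dx": 0, "dy": 0, "dz": 0, "rx": 0, "ry": 0, "rz": 0},
    {"dx": 0, "dy": 0, "dz": 0, "rx": 0, "ry": 0, "rz": 0},
    {"dx": 0, "dy": 0, "dz": 0, "rx": 0, "ry": 0, "rz": 0},
  ],
  jaw=0,
  newtons=60,
)

```text
clock: 6.35
tcp_pos: [0.3655, 0.3353, 0.0968]
orientation: [1.948, 2.465, 0.001]
contact_force: [-2.0, -1.6, 5.3]
grip_width: 0.0083
gripper_force: 58.5
```

Emit:
send_rows(
  deltas=[
    {"dx": 0, "dy": 0, "dz": 20, "rx": 0, "ry": 0, "rz": 0},
    {"dx": 0, "dy": 0, "dz": 50, "rx": 0, "ry": 0, "rz": 0},
    {"dx": 0, "dy": 0, "dz": 80, "rx": 0, "ry": 0, "rz": 0},
    {"dx": 0, "dy": 0, "dz": 110, "rx": 0, "ry": 0, "rz": 0},
    {"dx": 0, "dy": 0, "dz": 140, "rx": 0, "ry": 0, "rz": 0},
  ],
)

```text
clock: 6.77
tcp_pos: [0.3651, 0.3347, 0.2374]
orientation: [-1.948, -2.465, 0.001]
contact_force: [0.6, 0.3, -1.6]
grip_width: 0.0078
gripper_force: 58.8
```

Emit:
send_rows(
  deltas=[
    {"dx": 0, "dy": 0, "dz": 30, "rx": 0, "ry": 0, "rz": 4},
    {"dx": 0, "dy": 0, "dz": 30, "rx": 0, "ry": 0, "rz": 4},
    {"dx": 0, "dy": 0, "dz": 30, "rx": 0, "ry": 0, "rz": 4},
  ],
)

```text
clock: 7.02
tcp_pos: [0.3661, 0.3356, 0.2677]
orientation: [1.861, 2.529, 0.005]
contact_force: [0.1, -0.1, -1.3]
grip_width: 0.0082
gripper_force: 58.9
```

```bash
python3 -c "
from h import *
f=grab('wrist');cv2.imwrite('pics/w2.png',f['frame']);grab('scene');grab('side')
from fit import *
for b in [(.28,.48,.2,.46)]:
    q,_=box(*b,.15,.3);print(len(q),q[:,2].max());
    q,_=box(*b,.262,.282);print(len(q),line(q))
o=r.get_obs();print(o['tcp_pos'],o['orientation'])"
```

```text
3340 0.2999662729042937
370 (array([0.37467804, 0.3142487 , 0.27403045]), np.float64(111.66468231912062), np.float64(0.09891134758044104))
[0.36495762 0.33420451 0.26491852] [-1.8611844  -2.53047752  0.00391211]
```

View pics/w2.png

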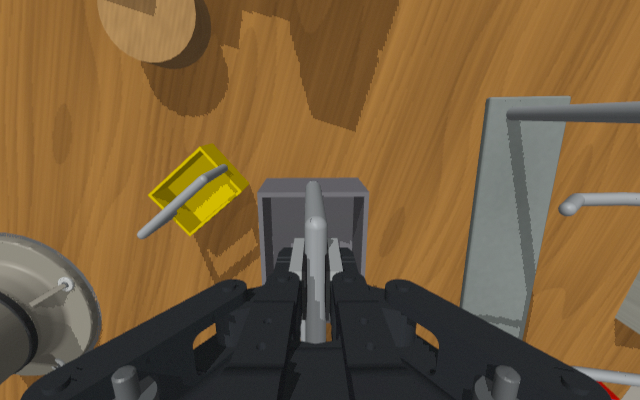

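The wrist view shows the basket held level, with the pads off-centre on the bar as planned, and the rack hooks to the right at (570,205).

Emit:
send_rows(
  deltas=[
    {"dx": 26, "dy": 23, "dz": 2, "rx": 0, "ry": 0, "rz": 0.5},
    {"dx": 52, "dy": 46, "dz": 2, "rx": 0, "ry": 0, "rz": 0.5},
    {"dx": 77, "dy": 69, "dz": 2, "rx": 0, "ry": 0, "rz": 0.5},
    {"dx": 95, "dy": 75, "dz": 2, "rx": 0, "ry": 0, "rz": 0.5},
    {"dx": 114, "dy": 81, "dz": 2, "rx": 0, "ry": 0, "rz": 0.5},
  ],
)

```text
clock: 7.58
tcp_pos: [0.4795, 0.417, 0.2658]
orientation: [-1.847, -2.539, 0.005]
contact_force: [-0.2, 0.6, -0.5]
grip_width: 0.0081
gripper_force: 58.9
```

Emit:
send_rows(
  deltas=[
    {"dx": 19, "dy": 6, "dz": 0, "rx": 0, "ry": 0, "rz": 0},
    {"dx": 38, "dy": 12, "dz": 0, "rx": 0, "ry": 0, "rz": 0},
    {"dx": 38, "dy": 12, "dz": 0, "rx": 0, "ry": 0, "rz": 0},
    {"dx": 38, "dy": 12, "dz": 0, "rx": 0, "ry": 0, "rz": 0},
  ],
)

```text
clock: 7.92
tcp_pos: [0.5175, 0.4276, 0.2657]
orientation: [-1.85, -2.537, 0.005]
contact_force: [-0.7, -0.5, -2.4]
grip_width: 0.0078
gripper_force: 58.9
```

```bash
python3 -c "
from h import *
f=grab('wrist');cv2.imwrite('pics/w3.png',f['frame'])
o=r.get_obs();print(o['tcp_pos'],o['orientation'])"
```

```text
[0.51648871 0.42788648 0.26634021] [-1.84835059 -2.53859748  0.00487269]
```

View pics/w3.png

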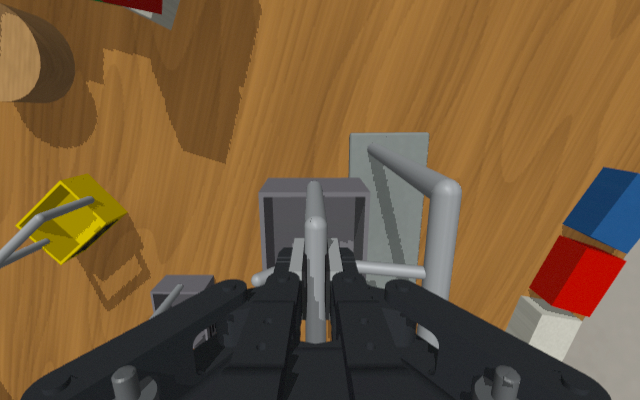

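The hook runs under the bar from (260,278) to (425,268). I'll check its offset from the pads in 3D using the wrist depth.

Run:
```python
from h import *
f=load('wrist');p=cloud(f)
for u,v in [(262,278),(270,275),(375,268),(395,270),(415,271),(315,195),(315,240),(297,250),(335,250),(440,230)]: print((u,v),p[v,u].round(4))
```

```text
(262, 278) [0.494  0.3986 0.2431]
(270, 275) [0.4973 0.4338 0.2968]
(375, 268) [0.5575 0.4191 0.2314]
(395, 270) [0.5689 0.4222 0.2329]
(415, 271) [0.5792 0.4265 0.2358]
(315, 195) [0.5079 0.4545 0.2427]
(315, 240) [0.511  0.4455 0.2802]
(297, 250) [0.5057 0.4356 0.2733]
(335, 250) [0.522  0.4405 0.2727]
(440, 230) [0.5794 0.4563 0.2417]
```

Geometry agrees: 23 mm lateral offset, so the finger edge clears the hook by about 8 mm, and the seat is aligned. Lowering.

Emit:
send_rows(
  deltas=[
    {"dx": 0, "dy": 0, "dz": -12, "rx": 0, "ry": 0, "rz": 0},
    {"dx": 0, "dy": 0, "dz": -24, "rx": 0, "ry": 0, "rz": 0},
    {"dx": 0, "dy": 0, "dz": -34, "rx": 0, "ry": 0, "rz": 0},
    {"dx": 0, "dy": 0, "dz": -40, "rx": 0, "ry": 0, "rz": 0},
    {"dx": 0, "dy": 0, "dz": -42, "rx": 0, "ry": 0, "rz": 0},
  ],
)

```text
clock: 8.38
tcp_pos: [0.5166, 0.4272, 0.2241]
orientation: [-1.849, -2.539, 0.005]
contact_force: [0.2, 0.3, -0.6]
grip_width: 0.0081
gripper_force: 58.9
```

Emit:
send_rows(
  deltas=[
    {"dx": 0, "dy": 0, "dz": 0, "rx": 0, "ry": 0, "rz": 0},
    {"dx": 0, "dy": 0, "dz": 0, "rx": 0, "ry": 0, "rz": 0},
  ],
)

```text
clock: 8.55
tcp_pos: [0.5174, 0.4283, 0.2265]
orientation: [-1.849, -2.54, -0.001]
contact_force: [0.1, 0.0, -1.1]
grip_width: 0.0077
gripper_force: 58.9
```

Not quite in contact yet; a few mm more, then release.

Emit:
send_rows(
  deltas=[
    {"dx": 0, "dy": 0, "dz": -2, "rx": 0, "ry": 0, "rz": 0},
    {"dx": 0, "dy": 0, "dz": -2, "rx": 0, "ry": 0, "rz": 0},
    {"dx": 0, "dy": 0, "dz": -4, "rx": 0, "ry": 0, "rz": 0},
    {"dx": 0, "dy": 0, "dz": -4, "rx": 0, "ry": 0, "rz": 0},
  ],
)

```text
clock: 8.88
tcp_pos: [0.5177, 0.4285, 0.2228]
orientation: [1.849, 2.539, 0.002]
contact_force: [0.2, -0.2, 1.6]
grip_width: 0.0078
gripper_force: 59.2
```

Emit:
send_rows(
  deltas=[
    {"dx": 0, "dy": 0, "dz": 0, "rx": 0, "ry": 0, "rz": 0},
    {"dx": 0, "dy": 0, "dz": 0, "rx": 0, "ry": 0, "rz": 0},
    {"dx": 0, "dy": 0, "dz": 0, "rx": 0, "ry": 0, "rz": 0},
  ],
  jaw=26,
)

```text
clock: 9.13
tcp_pos: [0.5175, 0.4282, 0.2224]
orientation: [1.85, 2.539, 0.0]
contact_force: [-0.8, 0.0, 0.1]
grip_width: 0.0257
gripper_force: 0.0
```

Emit:
send_rows(
  deltas=[
    {"dx": 0, "dy": 0, "dz": 15, "rx": 0, "ry": 0, "rz": 0},
    {"dx": 0, "dy": 0, "dz": 40, "rx": 0, "ry": 0, "rz": 0},
    {"dx": -2, "dy": 0, "dz": 75, "rx": 0, "ry": 0, "rz": 0},
  ],
)

```text
clock: 9.38
tcp_pos: [0.515, 0.4266, 0.2951]
orientation: [-1.849, -2.538, 0.009]
contact_force: [0.9, 0.3, -0.2]
grip_width: 0.0255
gripper_force: 0.0
```

```bash
cat > hang.py <<'E'
from h import *
grab('scene');grab('side')
from fit import *
for n,(x,y) in dict(h0=(.5247,.4063),h1=(.5645,.2825),h2=(.6043,.1588)).items():
    q,_=box(x-.09,x+.05,y-.08,y+.08,.222,.247)
    d=q-np.array([x,y,.232]); a=d[:,0]*.952+d[:,1]*.306; v=-d[:,0]*.306+d[:,1]*.952
    m=(abs(a)<.03)&(abs(v)>.01)&(abs(v)<.06); 
    if m.sum()>20: print(n,'along u %.3f v %.3f z %.4f n%d L%.3f'%(np.median(a[m]),(v[m].min()+v[m].max())/2,np.median(q[m,2]),m.sum(),np.ptp(v[m])))
o=r.get_obs();print(o['tcp_pos'],o['orientation'],o['joints'].round(2),o['clock'])
E
python3 hang.py;python3 fit.py | grep -E '^[BLMS]'
```

```text
h0 along u -0.000 v 0.000 z 0.2350 n294 L0.101
[0.51642629 0.43081586 0.30362224] [1.84867757 2.53873416 0.0147809 ] [-0.29  0.52 -0.74  1.46  0.36  1.29 -0.75] 9.4833fit.py:5: RuntimeWarning: Mean of empty slice.
  c=q.mean(0); d=np.linalg.svd(q-c,full_matrices=False)[2][0]; t=(q-c)@d
  ret = um.true_divide(
Traceback (most recent call last):
  File "fit.py", line 11, in <module>
    q,_=box(*b,.095,.115); c,a,L=line(q); print(n,c.round(4),'ang %.1f L %.3f n%d'%(a,L,len(q)))
                                 ~~~~^^^
  File "fit.py", line 5, in line
    c=q.mean(0); d=np.linalg.svd(q-c,full_matrices=False)[2][0]; t=(q-c)@d
                   ~~~~~~~~~~~~~~~~~~~~~~~~~~~~~~~~~~~~~~~~~^^^
IndexError: index 0 is out of bounds for axis 0 with size 0
```

Basket 0 hangs dead on seat. Next basket 1.

Emit:
send_rows(
  deltas=[
    {"dx": -18, "dy": -34, "dz": 0, "rx": 0, "ry": 0, "rz": 0},
    {"dx": -36, "dy": -68, "dz": 0, "rx": 0, "ry": 0, "rz": 0},
    {"dx": -54, "dy": -102, "dz": 0, "rx": 0, "ry": 0, "rz": 0},
    {"dx": -72, "dy": -136, "dz": 0, "rx": 0, "ry": 0, "rz": 0},
    {"dx": -90, "dy": -170, "dz": 0, "rx": 0, "ry": 0, "rz": 0},
  ],
  jaw=45,
)

```text
clock: 9.9
tcp_pos: [0.4244, 0.2566, 0.2968]
orientation: [-1.85, -2.539, 0.001]
contact_force: [0.5, -0.4, 1.4]
grip_width: 0.0443
gripper_force: 0.0
```

Emit:
send_rows(
  deltas=[
    {"dx": -15, "dy": -29, "dz": -20, "rx": 0, "ry": 0, "rz": 0},
    {"dx": -30, "dy": -57, "dz": -50, "rx": 0, "ry": 0, "rz": 0},
    {"dx": -30, "dy": -57, "dz": -85, "rx": 0, "ry": 0, "rz": 0},
    {"dx": -30, "dy": -57, "dz": -120, "rx": 0, "ry": 0, "rz": 0},
    {"dx": -30, "dy": -57, "dz": -120, "rx": 0, "ry": 0, "rz": 0},
  ],
)

```text
clock: 10.32
tcp_pos: [0.392, 0.198, 0.1725]
orientation: [-1.848, -2.535, 0.013]
contact_force: [-0.9, -1.2, 0.4]
grip_width: 0.0451
gripper_force: 0.0
```

Emit:
send_rows(
  deltas=[
    {"dx": 0, "dy": 0, "dz": 0, "rx": 0, "ry": 0, "rz": 0},
    {"dx": 0, "dy": 0, "dz": 0, "rx": 0, "ry": 0, "rz": 0},
  ],
)

```text
clock: 10.48
tcp_pos: [0.3962, 0.2025, 0.1789]
orientation: [1.848, 2.54, 0.003]
contact_force: [0.8, -0.9, 0.3]
grip_width: 0.0455
gripper_force: 0.0
```

```bash
cat > st.py <<'E'
from h import *
o=r.get_obs();e=o['orientation'];print(o['tcp_pos'].round(4),'yaw_y %.1f'%((2*np.degrees(np.arctan2(e[1],e[0]))-90)%180),o['joints'].round(2))
E
python3 st.py
```

```text
[0.3962 0.2025 0.1789] yaw_y 17.9 [ 0.07  0.26 -0.78  2.11  0.24  0.85 -0.53]
```

Emit:
send_rows(
  deltas=[
    {"dx": 0, "dy": 0, "dz": -30, "rx": 0, "ry": 0, "rz": 0},
    {"dx": 0, "dy": 0, "dz": -55, "rx": 0, "ry": 0, "rz": 0},
    {"dx": 0, "dy": 0, "dz": -75, "rx": 0, "ry": 0, "rz": 0},
    {"dx": 0, "dy": 0, "dz": -81, "rx": 0, "ry": 0, "rz": 0},
    {"dx": 0, "dy": 0, "dz": -81, "rx": 0, "ry": 0, "rz": 0},
  ],
)

```text
clock: 10.9
tcp_pos: [0.3959, 0.2019, 0.0968]
orientation: [-1.849, -2.54, -0.001]
contact_force: [-0.4, -0.0, 1.0]
grip_width: 0.0446
gripper_force: 0.0
```

Emit:
send_rows(
  deltas=[
    {"dx": 0, "dy": 0, "dz": 0, "rx": 0, "ry": 0, "rz": 0},
    {"dx": 0, "dy": 0, "dz": 0, "rx": 0, "ry": 0, "rz": 0},
    {"dx": 0, "dy": 0, "dz": 0, "rx": 0, "ry": 0, "rz": 0},
    {"dx": 0, "dy": 0, "dz": 0, "rx": 0, "ry": 0, "rz": 0},
    {"dx": 0, "dy": 0, "dz": 0, "rx": 0, "ry": 0, "rz": 0},
  ],
  jaw=0,
)

```text
clock: 11.32
tcp_pos: [0.3962, 0.2018, 0.0978]
orientation: [1.849, 2.538, 0.003]
contact_force: [-1.0, -0.7, 8.2]
grip_width: 0.0078
gripper_force: 58.6
```

Emit:
send_rows(
  deltas=[
    {"dx": 0, "dy": 0, "dz": 25, "rx": 0, "ry": 0, "rz": 0},
    {"dx": 0, "dy": 0, "dz": 60, "rx": 0, "ry": 0, "rz": 0},
    {"dx": 0, "dy": 0, "dz": 95, "rx": 0, "ry": 0, "rz": 0},
    {"dx": 0, "dy": 0, "dz": 130, "rx": 0, "ry": 0, "rz": 0},
    {"dx": 0, "dy": 0, "dz": 170, "rx": 0, "ry": 0, "rz": 0},
  ],
)

```text
clock: 11.73
tcp_pos: [0.3945, 0.2009, 0.268]
orientation: [-1.848, -2.54, 0.001]
contact_force: [2.1, 0.4, -1.6]
grip_width: 0.0081
gripper_force: 59.0
```

Emit:
send_rows(
  deltas=[
    {"dx": 27, "dy": 25, "dz": 0, "rx": 0, "ry": 0, "rz": 0},
    {"dx": 54, "dy": 50, "dz": 0, "rx": 0, "ry": 0, "rz": 0},
    {"dx": 81, "dy": 75, "dz": 0, "rx": 0, "ry": 0, "rz": 0},
    {"dx": 81, "dy": 75, "dz": 0, "rx": 0, "ry": 0, "rz": 0},
  ],
)

```text
clock: 12.07
tcp_pos: [0.4804, 0.28, 0.2673]
orientation: [-1.849, -2.539, -0.01]
contact_force: [-0.3, 0.1, -1.4]
grip_width: 0.0081
gripper_force: 59.0
```

```bash
python3 st.py
python3 - <<'E'
from h import *
f=grab('scene');grab('side');from fit import *
q,_=box(.4,.53,.17,.36,.263,.283)
d=(q-np.array(r.get_obs()['tcp_pos']));v=-d[:,0]*.306+d[:,1]*.952
q=q[abs(v)>.013];print(line(q),len(q))
E
```

```text
[0.4804 0.28   0.2673] yaw_y 17.9 [ 0.    0.36 -0.8   1.78  0.28  1.12 -0.58]
(array([0.4874318 , 0.25672876, 0.27508876]), np.float64(110.48377143395489), np.float64(0.10069434900561294)) 156
```

Emit:
send_rows(
  deltas=[
    {"dx": 20, "dy": 6.5, "dz": 0, "rx": 0, "ry": 0, "rz": 0},
    {"dx": 40, "dy": 13, "dz": 0, "rx": 0, "ry": 0, "rz": 0},
    {"dx": 60, "dy": 19.5, "dz": 0, "rx": 0, "ry": 0, "rz": 0},
    {"dx": 80, "dy": 26, "dz": 0, "rx": 0, "ry": 0, "rz": 0},
    {"dx": 80, "dy": 26, "dz": 0, "rx": 0, "ry": 0, "rz": 0},
  ],
)

```text
clock: 12.58
tcp_pos: [0.559, 0.3014, 0.2664]
orientation: [1.852, 2.537, 0.002]
contact_force: [0.3, 0.2, -0.8]
grip_width: 0.0078
gripper_force: 59.0
```

Emit:
send_rows(
  deltas=[
    {"dx": 0, "dy": 0, "dz": 0, "rx": 0, "ry": 0, "rz": 0},
    {"dx": 0, "dy": 0, "dz": 0, "rx": 0, "ry": 0, "rz": 0},
  ],
)

```text
clock: 12.75
tcp_pos: [0.5552, 0.3016, 0.2665]
orientation: [-1.849, -2.54, 0.001]
contact_force: [-0.4, 0.5, -1.1]
grip_width: 0.0079
gripper_force: 59.0
```

Emit:
send_rows(
  deltas=[
    {"dx": 1, "dy": 2, "dz": -12, "rx": 0, "ry": 0, "rz": 0},
    {"dx": 1, "dy": 2, "dz": -24, "rx": 0, "ry": 0, "rz": 0},
    {"dx": 1, "dy": 2, "dz": -36, "rx": 0, "ry": 0, "rz": 0},
    {"dx": 1, "dy": 2, "dz": -42, "rx": 0, "ry": 0, "rz": 0},
    {"dx": 1, "dy": 2, "dz": -45, "rx": 0, "ry": 0, "rz": 0},
  ],
)

```text
clock: 13.17
tcp_pos: [0.5564, 0.304, 0.2214]
orientation: [-1.849, -2.54, 0.003]
contact_force: [-7.7, -5.7, 21.4]
grip_width: 0.0078
gripper_force: 61.8
```

Emit:
send_rows(
  deltas=[
    {"dx": 0, "dy": 0, "dz": 0, "rx": 0, "ry": 0, "rz": 0},
    {"dx": 0, "dy": 0, "dz": 0, "rx": 0, "ry": 0, "rz": 0},
  ],
)

```text
clock: 13.33
tcp_pos: [0.5564, 0.304, 0.222]
orientation: [1.849, 2.54, -0.003]
contact_force: [-5.5, -2.9, 10.6]
grip_width: 0.0075
gripper_force: 60.6
```

Emit:
send_rows(
  deltas=[
    {"dx": 0, "dy": 0, "dz": 0, "rx": 0, "ry": 0, "rz": 0},
    {"dx": 0, "dy": 0, "dz": 0, "rx": 0, "ry": 0, "rz": 0},
    {"dx": 0, "dy": 0, "dz": 0, "rx": 0, "ry": 0, "rz": 0},
  ],
  jaw=26,
)

```text
clock: 13.58
tcp_pos: [0.5572, 0.304, 0.2206]
orientation: [-1.849, -2.539, 0.001]
contact_force: [-0.2, -0.9, -0.1]
grip_width: 0.0262
gripper_force: 0.0
```

Emit:
send_rows(
  deltas=[
    {"dx": 0, "dy": 0, "dz": 15, "rx": 0, "ry": 0, "rz": 0},
    {"dx": 0, "dy": 0, "dz": 40, "rx": 0, "ry": 0, "rz": 0},
    {"dx": 0, "dy": 0, "dz": 75, "rx": 0, "ry": 0, "rz": 0},
    {"dx": 0, "dy": 0, "dz": 75, "rx": 0, "ry": 0, "rz": 0},
  ],
)

```text
clock: 13.92
tcp_pos: [0.5593, 0.3064, 0.3025]
orientation: [1.848, 2.537, 0.014]
contact_force: [0.8, 1.8, 1.3]
grip_width: 0.0259
gripper_force: 0.0
```

```bash
python3 hang.py
python3 - <<'E'
from fit import *
q,_=box(.42,.54,-.03,.11,.095,.115);print(line(q))
E
```

```text
h0 along u -0.001 v 0.001 z 0.2352 n283 L0.101
h1 along u 0.000 v -0.002 z 0.2351 n249 L0.103
[0.55792999 0.30474112 0.29751159] [1.84887652 2.53851358 0.00402946] [-0.06  0.47 -0.76  1.55  0.33  1.25 -0.56] 14.0167
(array([0.47907786, 0.02103316, 0.10753815]), np.float64(102.11482277615607), np.float64(0.09991610259087169))
```

Emit:
send_rows(
  deltas=[
    {"dx": -12, "dy": -38, "dz": 0, "rx": 0, "ry": 0, "rz": -2},
    {"dx": -24, "dy": -76, "dz": 0, "rx": 0, "ry": 0, "rz": -5.4},
    {"dx": -36, "dy": -114, "dz": 0, "rx": 0, "ry": 0, "rz": -5.4},
    {"dx": -48, "dy": -152, "dz": 0, "rx": 0, "ry": 0, "rz": -5.4},
    {"dx": -60, "dy": -190, "dz": 0, "rx": 0, "ry": 0, "rz": -5.4},
  ],
  jaw=45,
)

```text
clock: 14.43
tcp_pos: [0.4959, 0.112, 0.2946]
orientation: [-1.966, -2.448, 0.003]
contact_force: [0.5, -1.1, 0.2]
grip_width: 0.0449
gripper_force: 0.0
```

Emit:
send_rows(
  deltas=[
    {"dx": -12, "dy": -36, "dz": -10, "rx": 0, "ry": 0, "rz": 0},
    {"dx": -23, "dy": -71, "dz": -30, "rx": 0, "ry": 0, "rz": 0},
    {"dx": -23, "dy": -71, "dz": -70, "rx": 0, "ry": 0, "rz": 0},
    {"dx": -23, "dy": -71, "dz": -110, "rx": 0, "ry": 0, "rz": 0},
    {"dx": -23, "dy": -71, "dz": -120, "rx": 0, "ry": 0, "rz": 0},
  ],
)

```text
clock: 14.85
tcp_pos: [0.4699, 0.0409, 0.1706]
orientation: [-1.965, -2.442, 0.011]
contact_force: [-1.6, -0.6, 0.1]
grip_width: 0.0451
gripper_force: 0.0
```

Emit:
send_rows(
  deltas=[
    {"dx": 0, "dy": 0, "dz": 0, "rx": 0, "ry": 0, "rz": 0},
    {"dx": 0, "dy": 0, "dz": 0, "rx": 0, "ry": 0, "rz": 0},
  ],
)

```text
clock: 15.02
tcp_pos: [0.4745, 0.0439, 0.1765]
orientation: [-1.965, -2.45, 0.0]
contact_force: [-0.5, -0.9, -0.1]
grip_width: 0.0452
gripper_force: 0.0
```

```bash
python3 st.py
```

```text
[0.4745 0.0439 0.1765] yaw_y 12.5 [ 0.37  0.31 -0.69  2.05  0.26  0.87 -0.24]
```

Emit:
send_rows(
  deltas=[
    {"dx": 0, "dy": 0, "dz": -30, "rx": 0, "ry": 0, "rz": 0},
    {"dx": 0, "dy": 0, "dz": -55, "rx": 0, "ry": 0, "rz": 0},
    {"dx": 0, "dy": 0, "dz": -75, "rx": 0, "ry": 0, "rz": 0},
    {"dx": 0, "dy": 0, "dz": -80, "rx": 0, "ry": 0, "rz": 0},
    {"dx": 0, "dy": 0, "dz": -80, "rx": 0, "ry": 0, "rz": 0},
  ],
)

```text
clock: 15.43
tcp_pos: [0.4751, 0.0438, 0.0969]
orientation: [1.966, 2.45, 0.001]
contact_force: [-0.3, -0.1, 0.6]
grip_width: 0.0449
gripper_force: 0.0
```

Emit:
send_rows(
  deltas=[
    {"dx": 0, "dy": 0, "dz": 0, "rx": 0, "ry": 0, "rz": 0},
    {"dx": 0, "dy": 0, "dz": 0, "rx": 0, "ry": 0, "rz": 0},
    {"dx": 0, "dy": 0, "dz": 0, "rx": 0, "ry": 0, "rz": 0},
    {"dx": 0, "dy": 0, "dz": 0, "rx": 0, "ry": 0, "rz": 0},
    {"dx": 0, "dy": 0, "dz": 0, "rx": 0, "ry": 0, "rz": 0},
  ],
  jaw=0,
)

```text
clock: 15.85
tcp_pos: [0.4753, 0.0432, 0.0978]
orientation: [1.966, 2.448, 0.002]
contact_force: [-1.9, 0.4, 7.1]
grip_width: 0.0079
gripper_force: 58.5
```

Emit:
send_rows(
  deltas=[
    {"dx": 0, "dy": 0, "dz": 25, "rx": 0, "ry": 0, "rz": 0},
    {"dx": 0, "dy": 0, "dz": 60, "rx": 0, "ry": 0, "rz": 0},
    {"dx": 0, "dy": 0, "dz": 95, "rx": 0, "ry": 0, "rz": 0},
    {"dx": 0, "dy": 0, "dz": 130, "rx": 0, "ry": 0, "rz": 0},
    {"dx": 0, "dy": 0, "dz": 170, "rx": 0, "ry": 0, "rz": 0},
  ],
)

```text
clock: 16.27
tcp_pos: [0.4734, 0.0432, 0.2679]
orientation: [-1.966, -2.449, 0.001]
contact_force: [1.4, -2.0, -1.6]
grip_width: 0.008
gripper_force: 59.0
```

Emit:
send_rows(
  deltas=[
    {"dx": 12, "dy": 32, "dz": 0, "rx": 0, "ry": 0, "rz": 2},
    {"dx": 24, "dy": 64, "dz": 0, "rx": 0, "ry": 0, "rz": 4},
    {"dx": 36, "dy": 96, "dz": 0, "rx": 0, "ry": 0, "rz": 5.4},
    {"dx": 42, "dy": 111, "dz": 0, "rx": 0, "ry": 0, "rz": 5.4},
    {"dx": 42, "dy": 111, "dz": 0, "rx": 0, "ry": 0, "rz": 5.4},
  ],
)

```text
clock: 16.68
tcp_pos: [0.5167, 0.159, 0.2674]
orientation: [-1.842, -2.544, -0.006]
contact_force: [0.5, -0.1, -1.1]
grip_width: 0.0077
gripper_force: 59.0
```

Emit:
send_rows(
  deltas=[
    {"dx": 20, "dy": 6.5, "dz": 0, "rx": 0, "ry": 0, "rz": 0},
    {"dx": 40, "dy": 13, "dz": 0, "rx": 0, "ry": 0, "rz": 0},
    {"dx": 60, "dy": 19.5, "dz": 0, "rx": 0, "ry": 0, "rz": 0},
    {"dx": 81, "dy": 26, "dz": 0, "rx": 0, "ry": 0, "rz": 0},
    {"dx": 81, "dy": 26, "dz": 0, "rx": 0, "ry": 0, "rz": 0},
  ],
)

```text
clock: 17.1
tcp_pos: [0.6004, 0.1799, 0.2663]
orientation: [1.851, 2.537, 0.003]
contact_force: [-0.9, -1.2, -1.0]
grip_width: 0.0074
gripper_force: 59.0
```

Emit:
send_rows(
  deltas=[
    {"dx": 0, "dy": 0, "dz": 0, "rx": 0, "ry": 0, "rz": 0},
    {"dx": 0, "dy": 0, "dz": 0, "rx": 0, "ry": 0, "rz": 0},
  ],
)

```text
clock: 17.27
tcp_pos: [0.5967, 0.1795, 0.2663]
orientation: [-1.85, -2.539, 0.002]
contact_force: [-0.7, 0.6, -1.6]
grip_width: 0.0078
gripper_force: 59.0
```

```bash
python3 st.py
python3 - <<'E'
from h import *
f=grab('scene');grab('side');from fit import *
q,_=box(.53,.67,.05,.26,.263,.283)
d=(q-np.array(r.get_obs()['tcp_pos']));v=-d[:,0]*.306+d[:,1]*.952
q=q[(abs(v)>.013)&(abs(v)<.08)];print(line(q),len(q))
E
```

```text
[0.5967 0.1795 0.2663] yaw_y 17.9 [ 0.14  0.47 -0.73  1.62  0.33  1.18 -0.35]
(array([0.60536739, 0.15807506, 0.27552252]), np.float64(109.28040448458052), np.float64(0.10152750705126719)) 157
```

Emit:
send_rows(
  deltas=[
    {"dx": 0, "dy": 1, "dz": -12, "rx": 0, "ry": 0, "rz": 0},
    {"dx": 0, "dy": 1, "dz": -24, "rx": 0, "ry": 0, "rz": 0},
    {"dx": 0, "dy": 1, "dz": -36, "rx": 0, "ry": 0, "rz": 0},
    {"dx": 0, "dy": 1, "dz": -42, "rx": 0, "ry": 0, "rz": 0},
    {"dx": 0, "dy": 1, "dz": -44, "rx": 0, "ry": 0, "rz": 0},
  ],
)

```text
clock: 17.78
tcp_pos: [0.5964, 0.1807, 0.222]
orientation: [-1.849, -2.539, 0.005]
contact_force: [-8.5, -4.0, 17.7]
grip_width: 0.008
gripper_force: 61.2
```

Emit:
send_rows(
  deltas=[
    {"dx": 0, "dy": 0, "dz": 0, "rx": 0, "ry": 0, "rz": 0},
    {"dx": 0, "dy": 0, "dz": 0, "rx": 0, "ry": 0, "rz": 0},
  ],
)

```text
clock: 17.95
tcp_pos: [0.5965, 0.1807, 0.2226]
orientation: [-1.85, -2.539, 0.004]
contact_force: [-5.7, -2.0, 9.4]
grip_width: 0.0079
gripper_force: 60.3
```

Emit:
send_rows(
  deltas=[
    {"dx": 0, "dy": 0, "dz": 0, "rx": 0, "ry": 0, "rz": 0},
    {"dx": 0, "dy": 0, "dz": 0, "rx": 0, "ry": 0, "rz": 0},
    {"dx": 0, "dy": 0, "dz": 0, "rx": 0, "ry": 0, "rz": 0},
  ],
  jaw=26,
)

```text
clock: 18.2
tcp_pos: [0.5973, 0.1812, 0.2218]
orientation: [-1.849, -2.539, 0.0]
contact_force: [0.0, 0.3, -0.1]
grip_width: 0.0257
gripper_force: 0.0
```

Emit:
send_rows(
  deltas=[
    {"dx": 0, "dy": 0, "dz": 15, "rx": 0, "ry": 0, "rz": 0},
    {"dx": 0, "dy": 0, "dz": 40, "rx": 0, "ry": 0, "rz": 0},
    {"dx": 0, "dy": 0, "dz": 75, "rx": 0, "ry": 0, "rz": 0},
    {"dx": 0, "dy": 0, "dz": 75, "rx": 0, "ry": 0, "rz": 0},
  ],
)

```text
clock: 18.53
tcp_pos: [0.5999, 0.1831, 0.3036]
orientation: [1.847, 2.536, 0.013]
contact_force: [0.6, 0.8, 1.3]
grip_width: 0.0259
gripper_force: 0.0
```

```bash
cat > bk.py <<'E'
from h import *
grab('scene');grab('side')
from fit import *
# rims by circle fit on top-of-wall points
def rim(cx,cy,R0,zt):
    q,c=box(cx-R0-.06,cx+R0+.06,cy-R0-.06,cy+R0+.06,zt-.004,zt+.004)
    q=q[(c.max(1).astype(int)-c.min(1)<40)]
    if len(q)<15: return None
    from scipy.optimize import least_squares
    s=least_squares(lambda p:np.clip(np.hypot(q[:,0]-p[0],q[:,1]-p[1])-(R0-.002),-.015,.015),[np.median(q[:,0]),np.median(q[:,1])],loss='soft_l1',f_scale=.002)
    return s.x.round(4),len(q),'res %.4f'%np.median(abs(s.fun))
G=dict(L=(.577,-.096,.05,.058),M=(.656,-.216,.032,.068),S=(.452,-.121,.017,.078))
if __name__=='__main__':
    for n,a in G.items(): print(n,rim(*a))
E
python3 hang.py; python3 bk.py
```

```text
h0 along u -0.001 v 0.001 z 0.2351 n244 L0.101
h1 along u -0.000 v -0.002 z 0.2352 n241 L0.103
h2 along u 0.001 v 0.000 z 0.2352 n233 L0.102
[0.5981364  0.18175911 0.29861924] [1.8484569  2.53811757 0.00401656] [ 0.15  0.44 -0.74  1.58  0.31  1.24 -0.34] 18.6333
L (array([ 0.5778, -0.0954]), 485, 'res 0.0018')
M (array([ 0.6577, -0.2189]), 297, 'res 0.0014')
S (array([ 0.4526, -0.1208]), 115, 'res 0.0013')
```

All three baskets are on their seats. Next the medium beaker.

Emit:
send_rows(
  deltas=[
    {"dx": -5, "dy": -38, "dz": 0, "rx": 0, "ry": 0, "rz": 0},
    {"dx": -5, "dy": -78, "dz": 0, "rx": 0, "ry": 0, "rz": 0},
    {"dx": 5, "dy": -118, "dz": -10, "rx": 0, "ry": 0, "rz": 0},
    {"dx": 15, "dy": -158, "dz": -20, "rx": 0, "ry": 0, "rz": 0},
    {"dx": 25, "dy": -198, "dz": -30, "rx": 0, "ry": 0, "rz": 0},
  ],
  jaw=82,
)

```text
clock: 19.15
tcp_pos: [0.6213, -0.0168, 0.2662]
orientation: [-1.848, -2.539, 0.002]
contact_force: [0.9, 0.2, 0.4]
grip_width: 0.0819
gripper_force: 0.0
```

Emit:
send_rows(
  deltas=[
    {"dx": 7, "dy": -40, "dz": 0, "rx": 0, "ry": 0, "rz": 0},
    {"dx": 14, "dy": -80, "dz": 0, "rx": 0, "ry": 0, "rz": 0},
    {"dx": 21, "dy": -120, "dz": -20, "rx": 0, "ry": 0, "rz": 0},
    {"dx": 28, "dy": -160, "dz": -40, "rx": 0, "ry": 0, "rz": 0},
    {"dx": 35, "dy": -200, "dz": -60, "rx": 0, "ry": 0, "rz": 0},
  ],
)

```text
clock: 19.57
tcp_pos: [0.6545, -0.2072, 0.2104]
orientation: [-1.849, -2.538, 0.001]
contact_force: [1.1, -0.3, 0.5]
grip_width: 0.0819
gripper_force: 0.0
```

Emit:
send_rows(
  deltas=[
    {"dx": 0, "dy": 0, "dz": -40, "rx": 0, "ry": 0, "rz": 0},
    {"dx": 0, "dy": 0, "dz": -80, "rx": 0, "ry": 0, "rz": 0},
    {"dx": 0, "dy": 0, "dz": -80, "rx": 0, "ry": 0, "rz": 0},
    {"dx": 0, "dy": 0, "dz": -80, "rx": 0, "ry": 0, "rz": 0},
  ],
)

```text
clock: 19.9
tcp_pos: [0.6529, -0.2044, 0.1296]
orientation: [-1.845, -2.535, 0.003]
contact_force: [0.5, -0.2, 0.5]
grip_width: 0.0819
gripper_force: 0.0
```

```bash
python3 st.py; python3 bk.py
python3 - <<'E'
from h import *
f=grab('wrist');cv2.imwrite('pics/w4.png',f['frame'])
p=cloud(f).reshape(-1,3);o=r.get_obs();t=o['tcp_pos']
E
```

```text
[ 0.6529 -0.2044  0.1296] yaw_y 17.9 [ 0.6   0.68 -0.58  1.59  0.42  1.01  0.21]
L (array([ 0.5766, -0.095 ]), 279, 'res 0.0022')
M (array([ 0.6577, -0.219 ]), 282, 'res 0.0012')
S (array([ 0.4526, -0.1208]), 117, 'res 0.0014')
```

View pics/w4.png

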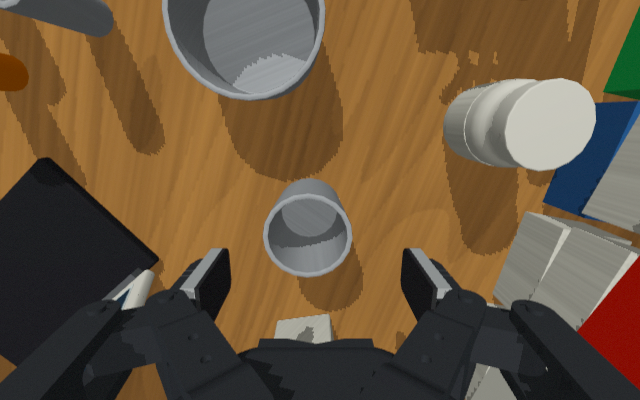

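The wrist view shows the medium beaker centred between the open fingers at (308,235), with the jar clear at right. I'll descend and grip near the rim.

Emit:
send_rows(
  deltas=[
    {"dx": 4, "dy": -13, "dz": 0, "rx": 0, "ry": 0, "rz": 0},
    {"dx": 4, "dy": -13, "dz": -25, "rx": 0, "ry": 0, "rz": 0},
    {"dx": 4, "dy": -13, "dz": -50, "rx": 0, "ry": 0, "rz": 0},
    {"dx": 4, "dy": -13, "dz": -68, "rx": 0, "ry": 0, "rz": 0},
    {"dx": 4, "dy": -13, "dz": -68, "rx": 0, "ry": 0, "rz": 0},
  ],
)

```text
clock: 20.47
tcp_pos: [0.6577, -0.2192, 0.0623]
orientation: [-1.848, -2.537, 0.003]
contact_force: [-1.0, 0.3, -0.1]
grip_width: 0.0819
gripper_force: 0.0
```

Emit:
send_rows(
  deltas=[
    {"dx": 0, "dy": 0, "dz": 0, "rx": 0, "ry": 0, "rz": 0},
    {"dx": 0, "dy": 0, "dz": 0, "rx": 0, "ry": 0, "rz": 0},
    {"dx": 0, "dy": 0, "dz": 0, "rx": 0, "ry": 0, "rz": 0},
    {"dx": 0, "dy": 0, "dz": 0, "rx": 0, "ry": 0, "rz": 0},
    {"dx": 0, "dy": 0, "dz": 0, "rx": 0, "ry": 0, "rz": 0},
  ],
  jaw=40,
  newtons=30,
)

```text
clock: 20.88
tcp_pos: [0.6607, -0.2189, 0.0671]
orientation: [1.848, 2.536, 0.001]
contact_force: [-1.3, -0.4, 8.2]
grip_width: 0.0608
gripper_force: 33.4
```

Emit:
send_rows(
  deltas=[
    {"dx": 0, "dy": 0, "dz": 10, "rx": 0, "ry": 0, "rz": 0},
    {"dx": 0, "dy": 0, "dz": 30, "rx": 0, "ry": 0, "rz": 0},
    {"dx": 0, "dy": 0, "dz": 55, "rx": 0, "ry": 0, "rz": 0},
    {"dx": 0, "dy": 0, "dz": 80, "rx": 0, "ry": 0, "rz": 0},
    {"dx": 0, "dy": 0, "dz": 80, "rx": 0, "ry": 0, "rz": 0},
  ],
)

```text
clock: 21.3
tcp_pos: [0.6626, -0.2181, 0.1514]
orientation: [1.844, 2.533, 0.006]
contact_force: [1.7, -0.2, -0.2]
grip_width: 0.0612
gripper_force: 33.2
```

```bash
python3 st.py; python3 bk.py
python3 - <<'E'
from h import *
f=grab('wrist');cv2.imwrite('pics/w5.png',f['frame'])
E
```

```text
[ 0.6626 -0.2181  0.1514] yaw_y 17.9 [ 0.62  0.67 -0.59  1.55  0.41  1.04  0.23]
L (array([ 0.5761, -0.0947]), 207, 'res 0.0013')
M None
S (array([ 0.4525, -0.1212]), 118, 'res 0.0016')
```

View pics/w5.png

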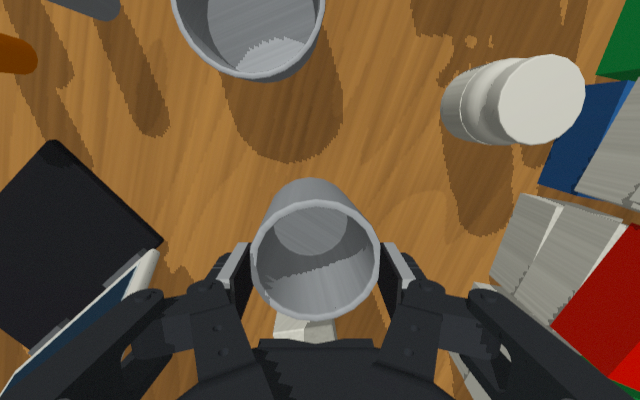

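The medium beaker is held at the rim, at (315,260). I'll measure its pose in hand.

```bash
cat > inhand.py <<'E'
import sys
from h import *
Rr=float(sys.argv[1])
grab('scene');grab('side');f=grab('wrist')
o=r.get_obs();t=o['tcp_pos']
from top import P,C
for nm,(p,c) in dict(ext=(P,C),wrist=(cloud(f).reshape(-1,3),f['frame'].reshape(-1,3))).items():
    m=(abs(p[:,0]-t[0])<.06)&(abs(p[:,1]-t[1])<.06)&(p[:,2]>t[2]-.1)&(p[:,2]<t[2]+.015)&(c.min(1)>60); q=p[m]
    if len(q)<20: continue
    rr=np.hypot(q[:,0]-t[0],q[:,1]-t[1]); q=q[rr<Rr+.012]
    zt=np.percentile(q[:,2],98)
    k=q[q[:,2]>zt-.003]
    from scipy.optimize import least_squares
    s=least_squares(lambda v:np.hypot(k[:,0]-v[0],k[:,1]-v[1])-(Rr-.002),t[:2],loss='soft_l1',f_scale=.001)
    a=np.c_[k[:,:2]-s.x,np.ones(len(k))]; pl=np.linalg.lstsq(a,k[:,2],rcond=None)[0]
    print(nm,'rim z',zt.round(4),'ctr',s.x.round(4),'tilt',pl.round(3),len(k),np.median(abs(s.fun)).round(4))
print('tcp',t.round(4))
E
python3 inhand.py .032
```

```text
ext rim z 0.1516 ctr [ 0.6612 -0.2166] tilt [ 0.014 -0.008  0.152] 86 0.003
wrist rim z 0.1481 ctr [ 0.6578 -0.2158] tilt [0.011 0.015 0.147] 2060 0.0011
tcp [ 0.6583 -0.218   0.1433]
```

Emit:
send_rows(
  deltas=[
    {"dx": -10, "dy": 15, "dz": 10, "rx": 0, "ry": 0, "rz": 0},
    {"dx": -30, "dy": 45, "dz": 15, "rx": 0, "ry": 0, "rz": 0},
    {"dx": -50, "dy": 75, "dz": 15, "rx": 0, "ry": 0, "rz": 0},
    {"dx": -70, "dy": 105, "dz": 15, "rx": 0, "ry": 0, "rz": 0},
    {"dx": -81, "dy": 120, "dz": 15, "rx": 0, "ry": 0, "rz": 0},
  ],
)

```text
clock: 22.02
tcp_pos: [0.5754, -0.0936, 0.1588]
orientation: [-1.842, -2.541, 0.0]
contact_force: [-0.1, 0.9, -1.5]
grip_width: 0.0608
gripper_force: 33.2
```

Emit:
send_rows(
  deltas=[
    {"dx": 0, "dy": 0, "dz": 0, "rx": 0, "ry": 0, "rz": 0},
    {"dx": 0, "dy": 0, "dz": 0, "rx": 0, "ry": 0, "rz": 0},
  ],
)

```text
clock: 22.18
tcp_pos: [0.5775, -0.0972, 0.1591]
orientation: [-1.846, -2.541, 0.001]
contact_force: [0.8, -1.0, -1.0]
grip_width: 0.0614
gripper_force: 33.2
```

```bash
python3 inhand.py .032
python3 - <<'E'
from h import *
f=load('wrist');cv2.imwrite('pics/w6.png',f['frame'])
from bk import *
print(rim(*G['L']))
E
```

```text
ext rim z 0.1676 ctr [ 0.578  -0.0981] tilt [ 0.008 -0.001  0.169] 51 0.0061
wrist rim z 0.1639 ctr [ 0.578 -0.097] tilt [0.008 0.018 0.163] 2018 0.0011
tcp [ 0.5786 -0.0995  0.1592]
(array([ 0.5775, -0.0954]), 313, 'res 0.0013')
```

View pics/w6.png

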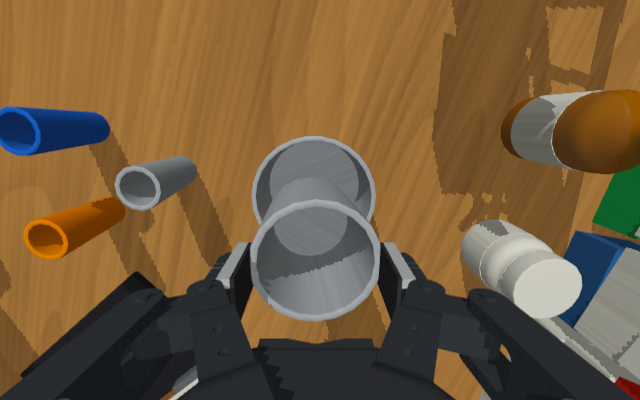

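The medium beaker is directly over the large one, with centres agreeing to about 2 mm. Lowering.

Emit:
send_rows(
  deltas=[
    {"dx": 0, "dy": 1, "dz": -25, "rx": 0, "ry": 0, "rz": 0},
    {"dx": 0, "dy": 1, "dz": -45, "rx": 0, "ry": 0, "rz": 0},
    {"dx": 0, "dy": 1, "dz": -65, "rx": 0, "ry": 0, "rz": 0},
    {"dx": 0, "dy": 1, "dz": -80, "rx": 0, "ry": 0, "rz": 0},
    {"dx": 0, "dy": 1, "dz": -88, "rx": 0, "ry": 0, "rz": 0},
  ],
)

```text
clock: 22.85
tcp_pos: [0.5757, -0.0991, 0.0707]
orientation: [-1.849, -2.534, 0.011]
contact_force: [-29.5, -5.6, 58.7]
grip_width: 0.0609
gripper_force: 41.9
```

Emit:
send_rows(
  deltas=[
    {"dx": 0, "dy": 0, "dz": -1, "rx": 0, "ry": 0, "rz": 0},
    {"dx": 0, "dy": 0, "dz": -1, "rx": 0, "ry": 0, "rz": 0},
  ],
)

```text
clock: 23.02
tcp_pos: [0.5777, -0.0984, 0.0706]
orientation: [-1.851, -2.537, 0.003]
contact_force: [0.4, 0.2, -0.5]
grip_width: 0.0607
gripper_force: 35.1
```

```bash
python3 inhand.py .032
```

```text
ext rim z 0.0807 ctr [ 0.5787 -0.0945] tilt [0.003 0.033 0.082] 44 0.0051
wrist rim z 0.0754 ctr [ 0.5774 -0.0956] tilt [-0.01   0.006  0.075] 3605 0.0011
tcp [ 0.5788 -0.0976  0.0707]
```

Emit:
send_rows(
  deltas=[
    {"dx": 0, "dy": 0, "dz": 0, "rx": 0, "ry": 0, "rz": 0},
    {"dx": 0, "dy": 0, "dz": 0, "rx": 0, "ry": 0, "rz": 0},
    {"dx": 0, "dy": 0, "dz": 0, "rx": 0, "ry": 0, "rz": 0},
  ],
  jaw=74,
)

```text
clock: 23.42
tcp_pos: [0.5785, -0.0971, 0.0707]
orientation: [1.849, 2.539, 0.001]
contact_force: [-0.0, 0.7, -0.1]
grip_width: 0.0741
gripper_force: 0.0
```

Emit:
send_rows(
  deltas=[
    {"dx": 0, "dy": 0, "dz": 15, "rx": 0, "ry": 0, "rz": 0},
    {"dx": 0, "dy": 0, "dz": 45, "rx": 0, "ry": 0, "rz": 0},
    {"dx": 0, "dy": 0, "dz": 80, "rx": 0, "ry": 0, "rz": 0},
    {"dx": -20, "dy": 0, "dz": 110, "rx": 0, "ry": 0, "rz": 0},
    {"dx": -60, "dy": 0, "dz": 120, "rx": 0, "ry": 0, "rz": 0},
  ],
)

```text
clock: 23.83
tcp_pos: [0.5239, -0.0962, 0.1955]
orientation: [1.844, 2.533, 0.011]
contact_force: [0.1, 0.3, 0.8]
grip_width: 0.0738
gripper_force: 0.0
```

Emit:
send_rows(
  deltas=[
    {"dx": -35, "dy": -10, "dz": 0, "rx": 0, "ry": 0, "rz": 0},
    {"dx": -65, "dy": -23, "dz": 0, "rx": 0, "ry": 0, "rz": 0},
    {"dx": -65, "dy": -23, "dz": 0, "rx": 0, "ry": 0, "rz": 0},
    {"dx": -65, "dy": -23, "dz": 0, "rx": 0, "ry": 0, "rz": 0},
  ],
  jaw=60,
)

```text
clock: 24.17
tcp_pos: [0.4519, -0.1213, 0.1909]
orientation: [1.852, 2.537, -0.002]
contact_force: [0.5, 0.6, -0.0]
grip_width: 0.0601
gripper_force: 0.0
```

```bash
python3 st.py
python3 - <<'E'
from bk import *
G['M']=(.578,-.096,.032,.074)
for n in 'LMS': print(n,rim(*G[n]))
f=grab('wrist');cv2.imwrite('pics/w7.png',f['frame'])
E
```

```text
[ 0.4519 -0.1213  0.1909] yaw_y 17.7 [ 0.75  0.28 -0.72  2.05  0.23  0.89  0.22]
L (array([ 0.5776, -0.0955]), 554, 'res 0.0023')
M (array([ 0.5802, -0.0962]), 257, 'res 0.0014')
S (array([ 0.4525, -0.1209]), 122, 'res 0.0012')
```

View pics/w7.png

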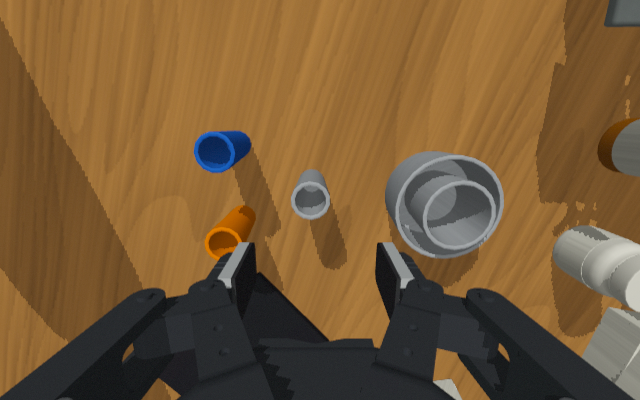

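Medium sits inside large at (450,210). The small grey beaker at (310,200) lies between the fingers, and the blue and orange look-alikes are clear to the left. Gripping the small one.

Emit:
send_rows(
  deltas=[
    {"dx": 0, "dy": 0, "dz": -35, "rx": 0, "ry": 0, "rz": 0},
    {"dx": 0, "dy": 0, "dz": -70, "rx": 0, "ry": 0, "rz": 0},
    {"dx": 0, "dy": 0, "dz": -95, "rx": 0, "ry": 0, "rz": 0},
    {"dx": 0, "dy": 0, "dz": -110, "rx": 0, "ry": 0, "rz": 0},
    {"dx": 0, "dy": 0, "dz": -115.5, "rx": 0, "ry": 0, "rz": 0},
  ],
  jaw=52,
)

```text
clock: 24.73
tcp_pos: [0.4528, -0.1188, 0.0725]
orientation: [-1.845, -2.538, 0.0]
contact_force: [0.0, 0.1, 0.1]
grip_width: 0.0519
gripper_force: 0.0
```

Emit:
send_rows(
  deltas=[
    {"dx": 0, "dy": 0, "dz": 0, "rx": 0, "ry": 0, "rz": 0},
    {"dx": 0, "dy": 0, "dz": 0, "rx": 0, "ry": 0, "rz": 0},
  ],
)

```text
clock: 24.9
tcp_pos: [0.4544, -0.1195, 0.0755]
orientation: [1.848, 2.54, 0.001]
contact_force: [0.2, 0.8, 0.5]
grip_width: 0.0523
gripper_force: 0.0
```

Emit:
send_rows(
  deltas=[
    {"dx": 0, "dy": 0, "dz": 0, "rx": 0, "ry": 0, "rz": 0},
    {"dx": 0, "dy": 0, "dz": 0, "rx": 0, "ry": 0, "rz": 0},
    {"dx": 0, "dy": 0, "dz": 0, "rx": 0, "ry": 0, "rz": 0},
    {"dx": 0, "dy": 0, "dz": 0, "rx": 0, "ry": 0, "rz": 0},
    {"dx": 0, "dy": 0, "dz": 0, "rx": 0, "ry": 0, "rz": 0},
  ],
  jaw=15,
)

```text
clock: 25.32
tcp_pos: [0.4542, -0.1204, 0.0763]
orientation: [1.848, 2.537, 0.001]
contact_force: [-1.9, 0.5, 6.0]
grip_width: 0.0318
gripper_force: 29.7
```

Emit:
send_rows(
  deltas=[
    {"dx": 0, "dy": 0, "dz": 10, "rx": 0, "ry": 0, "rz": 0},
    {"dx": 0, "dy": 0, "dz": 35, "rx": 0, "ry": 0, "rz": 0},
    {"dx": 0, "dy": 0, "dz": 70, "rx": 0, "ry": 0, "rz": 0},
    {"dx": 0, "dy": 0, "dz": 95, "rx": 0, "ry": 0, "rz": 0},
    {"dx": 0, "dy": 0, "dz": 105, "rx": 0, "ry": 0, "rz": 0},
  ],
)

```text
clock: 25.73
tcp_pos: [0.455, -0.1201, 0.1841]
orientation: [1.846, 2.535, 0.003]
contact_force: [1.2, 0.4, -0.6]
grip_width: 0.0315
gripper_force: 30.3
```

Emit:
send_rows(
  deltas=[
    {"dx": 0, "dy": 0, "dz": 0, "rx": 0, "ry": 0, "rz": 0},
    {"dx": 0, "dy": 0, "dz": 0, "rx": 0, "ry": 0, "rz": 0},
  ],
)

```text
clock: 25.9
tcp_pos: [0.453, -0.1205, 0.1802]
orientation: [1.85, 2.538, -0.001]
contact_force: [0.3, -0.4, -1.2]
grip_width: 0.0313
gripper_force: 30.3
```

```bash
python3 inhand.py .017
python3 - <<'E'
from bk import *
G['M']=(.578,-.096,.032,.074)
for n in 'LM': print(n,rim(*G[n]))
f=load('wrist');cv2.imwrite('pics/w8.png',f['frame'])
E
```

```text
ext rim z 0.1898 ctr [ 0.4517 -0.1179] tilt [ 0.    -0.026  0.19 ] 34 0.0077
wrist rim z 0.1896 ctr [ 0.4467 -0.1105] tilt [-0.041  0.114  0.19 ] 190 0.0049
tcp [ 0.4521 -0.1201  0.1787]
L (array([ 0.5774, -0.0955]), 540, 'res 0.0022')
M (array([ 0.5802, -0.0961]), 260, 'res 0.0013')
```

View pics/w8.png

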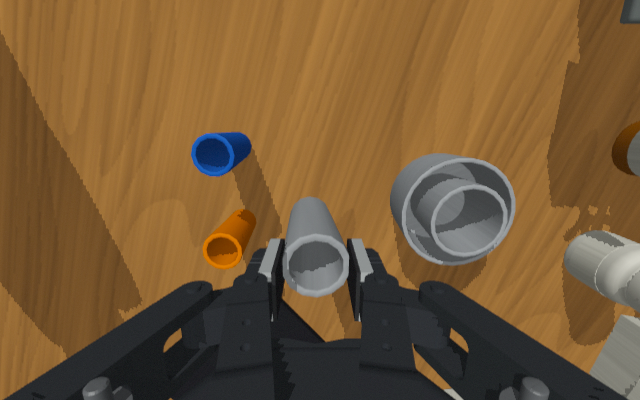

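The small beaker is held upright at (315,265), and the nested pair is unmoved at (455,210). Moving over it.

Emit:
send_rows(
  deltas=[
    {"dx": 30, "dy": 6, "dz": 0, "rx": 0, "ry": 0, "rz": 0},
    {"dx": 60, "dy": 12, "dz": 0, "rx": 0, "ry": 0, "rz": 0},
    {"dx": 90, "dy": 18, "dz": 0, "rx": 0, "ry": 0, "rz": 0},
    {"dx": 115, "dy": 22, "dz": 0, "rx": 0, "ry": 0, "rz": 0},
    {"dx": 126.5, "dy": 24.5, "dz": 0, "rx": 0, "ry": 0, "rz": 0},
  ],
)

```text
clock: 26.57
tcp_pos: [0.5825, -0.0943, 0.1791]
orientation: [-1.848, -2.54, -0.003]
contact_force: [0.5, 0.3, -1.0]
grip_width: 0.0315
gripper_force: 30.2
```

Emit:
send_rows(
  deltas=[
    {"dx": 0, "dy": 0, "dz": 0, "rx": 0, "ry": 0, "rz": 0},
    {"dx": 0, "dy": 0, "dz": 0, "rx": 0, "ry": 0, "rz": 0},
    {"dx": 0, "dy": 0, "dz": 0, "rx": 0, "ry": 0, "rz": 0},
  ],
)

```text
clock: 26.82
tcp_pos: [0.5784, -0.0958, 0.1792]
orientation: [-1.848, -2.538, 0.002]
contact_force: [0.2, -1.1, -1.0]
grip_width: 0.0311
gripper_force: 30.3
```

```bash
python3 st.py
python3 - <<'E'
from bk import *
G['M']=(.578,-.096,.032,.074)
for n in 'LM': print(n,rim(*G[n]))
q,_=box(.54,.62,-.14,-.06,.11,.15)
print('S body extents',(q.min(0)+q.max(0))/2,q.min(0),q.max(0),len(q))
E
```

```text
[ 0.5784 -0.0958  0.1792] yaw_y 17.9 [ 0.57  0.49 -0.67  1.8   0.36  0.99  0.06]
L (array([ 0.5775, -0.0954]), 507, 'res 0.0022')
M (array([ 0.5799, -0.0961]), 230, 'res 0.0013')
S body extents [ 0.57772858 -0.09524012  0.13007389] [ 0.56054729 -0.11212945  0.11020559] [ 0.59490987 -0.07835079  0.1499422 ] 274
```

Aligned within 2 mm. Lowering, slowly at the end.

Emit:
send_rows(
  deltas=[
    {"dx": 1, "dy": 0, "dz": -25, "rx": 0, "ry": 0, "rz": 0},
    {"dx": 1, "dy": 0, "dz": -48, "rx": 0, "ry": 0, "rz": 0},
    {"dx": 1, "dy": 0, "dz": -66, "rx": 0, "ry": 0, "rz": 0},
    {"dx": 1, "dy": 0, "dz": -78, "rx": 0, "ry": 0, "rz": 0},
    {"dx": 1, "dy": 0, "dz": -84, "rx": 0, "ry": 0, "rz": 0},
  ],
)

```text
clock: 27.33
tcp_pos: [0.5793, -0.0961, 0.0946]
orientation: [-1.849, -2.537, 0.002]
contact_force: [0.5, -0.7, -0.3]
grip_width: 0.0316
gripper_force: 30.3
```

Emit:
send_rows(
  deltas=[
    {"dx": 0, "dy": 0, "dz": -2, "rx": 0, "ry": 0, "rz": 0},
    {"dx": 0, "dy": 0, "dz": -3.5, "rx": 0, "ry": 0, "rz": 0},
    {"dx": 0, "dy": 0, "dz": -5, "rx": 0, "ry": 0, "rz": 0},
    {"dx": 0, "dy": 0, "dz": -6.5, "rx": 0, "ry": 0, "rz": 0},
    {"dx": 0, "dy": 0, "dz": -7, "rx": 0, "ry": 0, "rz": 0},
  ],
)

```text
clock: 27.75
tcp_pos: [0.5811, -0.0957, 0.0897]
orientation: [1.849, 2.539, 0.001]
contact_force: [-1.0, 1.0, -1.5]
grip_width: 0.0315
gripper_force: 30.3
```

Emit:
send_rows(
  deltas=[
    {"dx": 0, "dy": 0, "dz": 0, "rx": 0, "ry": 0, "rz": 0},
    {"dx": 0, "dy": 0, "dz": 0, "rx": 0, "ry": 0, "rz": 0},
  ],
)

```text
clock: 27.92
tcp_pos: [0.5809, -0.0957, 0.0894]
orientation: [1.849, 2.539, 0.0]
contact_force: [0.3, 0.1, -0.5]
grip_width: 0.0313
gripper_force: 30.3
```

Emit:
send_rows(
  deltas=[
    {"dx": 0, "dy": 0, "dz": -1, "rx": 0, "ry": 0, "rz": 0},
    {"dx": 0, "dy": 0, "dz": -2, "rx": 0, "ry": 0, "rz": 0},
    {"dx": 0, "dy": 0, "dz": -2, "rx": 0, "ry": 0, "rz": 0},
  ],
)

```text
clock: 28.17
tcp_pos: [0.5812, -0.0958, 0.0883]
orientation: [1.849, 2.538, -0.0]
contact_force: [-2.9, -0.6, 9.5]
grip_width: 0.0317
gripper_force: 31.5
```

Emit:
send_rows(
  deltas=[
    {"dx": 0, "dy": 0, "dz": 0, "rx": 0, "ry": 0, "rz": 0},
    {"dx": 0, "dy": 0, "dz": 0, "rx": 0, "ry": 0, "rz": 0},
    {"dx": 0, "dy": 0, "dz": 0, "rx": 0, "ry": 0, "rz": 0},
  ],
  jaw=46,
)

```text
clock: 28.42
tcp_pos: [0.5807, -0.0956, 0.087]
orientation: [-1.849, -2.539, -0.0]
contact_force: [0.2, 0.0, -0.6]
grip_width: 0.0462
gripper_force: 0.0
```

Emit:
send_rows(
  deltas=[
    {"dx": 0, "dy": 0, "dz": 15, "rx": 0, "ry": 0, "rz": 0},
    {"dx": 0, "dy": 0, "dz": 45, "rx": 0, "ry": 0, "rz": 0},
    {"dx": 0, "dy": 0, "dz": 80, "rx": 0, "ry": 0, "rz": 0},
    {"dx": -20, "dy": 0, "dz": 120, "rx": 0, "ry": 0, "rz": 0},
    {"dx": -55, "dy": 0, "dz": 135, "rx": 0, "ry": 0, "rz": 0},
  ],
)

```text
clock: 28.83
tcp_pos: [0.5301, -0.0947, 0.2263]
orientation: [1.845, 2.535, 0.009]
contact_force: [1.3, -0.3, 1.3]
grip_width: 0.0463
gripper_force: 0.0
```

Emit:
send_rows(
  deltas=[
    {"dx": -40, "dy": 0, "dz": 0, "rx": 0, "ry": 0, "rz": 0},
    {"dx": -70, "dy": 0, "dz": 0, "rx": 0, "ry": 0, "rz": 0},
    {"dx": -70, "dy": 0, "dz": 0, "rx": 0, "ry": 0, "rz": 0},
    {"dx": -70, "dy": 0, "dz": 0, "rx": 0, "ry": 0, "rz": 0},
  ],
)

```text
clock: 29.17
tcp_pos: [0.4543, -0.0962, 0.2222]
orientation: [1.85, 2.538, -0.003]
contact_force: [-0.2, -0.3, 0.3]
grip_width: 0.0462
gripper_force: 0.0
```

```bash
python3 scr.py; python3 hang.py
python3 - <<'E'
from bk import *
G['M']=(.578,-.096,.032,.074);G['S']=(.58,-.096,.017,.090)
for n in 'LMS': print(n,rim(*G[n]))
q,_=box(.56,.6,-.12,-.075,.06,.12);print('S top z',np.percentile(q[:,2],95))
f=load('scene');g=load('side');a=cv2.resize(f['frame'][120:400,150:470],(640,560))
cv2.imwrite('pics/f1.png',a)
E
```

```text
n [ 0.795 -0.496 -0.349] open deg 110.42279952138266 795 zmax 0.1534615199172824 yaw -31.931778176602606
h0 along u -0.001 v 0.000 z 0.2353 n289 L0.103
h1 along u 0.000 v -0.002 z 0.2354 n248 L0.103
h2 along u 0.001 v 0.000 z 0.2350 n236 L0.103
[ 0.4569224  -0.09542185  0.22217685] [1.84887879e+00 2.53970014e+00 1.98116480e-03] [ 0.74  0.23 -0.76  2.02  0.19  0.96  0.2 ] 29.3667
L (array([ 0.5776, -0.0956]), 528, 'res 0.0021')
M (array([ 0.58 , -0.096]), 301, 'res 0.0019')
S (array([ 0.5794, -0.0965]), 128, 'res 0.0014')
S top z 0.09108437012817973
```

View pics/f1.png

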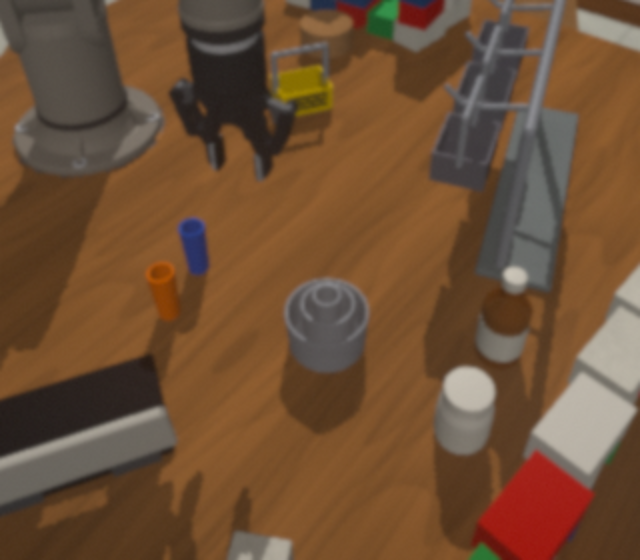

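The picture shows the three beakers nested at (327,320), the baskets on the rack at (480,110), the screen leaning back, and the bystanders unmoved. The measurements agree (screen 110.4°, gripper clear), so I'm handing in.

```bash
python3 -c "
from bench import r
print(r.hand_in())"
```

```text
the job is handed in; nothing more can be done
None
```

I handed the job in; the judge's verdict was not shown. My last check showed all three baskets level on their own hooks, the beakers nested small in medium in large, the screen at about 110° and the bottle, jar and carton untouched.

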